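Fit out a top-loading card frame and snug its cam clamp

ROBOT

A 7-joint arm with a two-finger parallel gripper is mounted at the origin on a cart in front of the work surface, level with it; the furniture and walls round the work are solid. World frame = base frame: x ahead of the robot, y to its left, z up, the work surface at z = 0. Lengths are in m, angles in degrees, forces in N, time in s.
With the tool pointing down it reaches from about 0.425 to 0.875 m from the base axis. Payload 4.7 kg.
Tool frame: the origin (TCP) lies on the mounting face of the last link; the fingertips stand 182 mm ahead of it and the grasp point (between the pads) lies 164 mm ahead of it; z points along the fingers, x is the direction in which the jaws open and shut, and the axes are right-handed (so a half turn about z gives the same grasp; the last joint's range is limited). The gripper opens to 87 mm and grips with 3 to 60 N. Pads are 19 mm wide; open, the fingers measure 117 mm over their backs; the gripper's body (75 mm by 190 mm) begins 51 mm behind the grasp point.
Start: joints at [-67.832, 18.392, -4.016, 83.108, 1.295, 78.541, -3.26], TCP at [0.237, 0.605, 0.405] pointing down, gripper open.
Joint ranges: [-163.93, 163.93], [-17.29, 119.83], [-79.2, 71.16], [3.27, 140.29], [-89.18, 269.18], [5.43, 117.66], [-154.24, 154.24]. Speed limits (degrees/s): [147.25, 147.25, 180, 180, 180, 180, 180].

INTERFACE

Orientations are given as [roll, pitch, yaw] about the fixed x, y, z axes, in that order (R = Rz(yaw) Ry(pitch) Rx(roll)).
In Python, from cell import status, cams, env, outline_of, landmark_of gives the robot as it stands. The module is installed in compiled form; this text tells all that it offers.
- The arm moves only by the tool jog_arm, never from a script. Its argument "rows" is a list of rows, each a list of 7 numbers: the closure, from 0 (fully open) to 1 (shut), then the shift along the tool's x, y, z in m, then the turn, a rotation vector about the tool's x, y, z in degrees. A call has 1 to 12 rows; each row shifts and turns the commanded pose from where the row before left it, along the tool's axes as they then stand; what a row does not reach is not made up. A row lasts 1/12 s, in which the tool goes at most 41.7 mm and 7.16 degrees, less where a joint would pass 70% of its speed; a pose out of reach is approached as far as the arm can. A call with a gripper value outside its range is refused whole. The fingers move at their own pace and stop on an object; "grip_force" is the grip in N (left out, the last holds). Time passes only in rows, so rows that do not move let the fingers close. It gives the time, the measured TCP pose, the force and the opening at its end, in the units of the state.
- status.get_obs(): the state, without advancing time (a new reading comes with each control period).
- cams.read_camera(name): name is "side" or "top"; returns (picture, depth): 400x640x3 uint8, red, green, blue; 400x640 float32, m along the optical axis (not along the pixel's ray), 0 where there is no reading.
- cams.camera_params(name): a dict with "vfov" (degrees; the focal length in pixels is half the picture's height over the tangent of half this angle, whatever the lens; pixels are square), "cx", "cy" (the principal point, pixels), "eye" and "attitude" of the camera in the world. Camera axes: x right, y up, looking along -z (the intrinsics and any distortion apply to the point x, -y, -z); pixel columns grow to the right and rows downward; lengths in m; the calibration is good to about 2 mm. A picture is of the moment at which its call begins. camera_params takes no time and is no camera call.
- env.sign_off(): hands the job in, once; it reports no verdict.
Trained networks look in the newest picture that a camera, given by its name, has taken for a name from the list of things; names that differ only in an ending like _2 or _b are one class to them, and where a whole thing is asked for, a point or a joint stands for the part that bears it (a point fixed in the world has none). Each returns a list of dicts, best first, with "conf" (0 to 1); they miss things now and then, are a little off and sometimes report something else, mostly with a low value. They report only what shows in the picture. A call takes as long as a camera call.
- outline_of(camera, name): "pixels" (400x640 bool, what is visible of it) and "box" ([left, top, right, bottom] in pixels, round what is visible of it).
- landmark_of(camera, name): "position" ([row, column] in pixels: a listed point, or the origin of a listed thing).
The state is a dict: "time_s": time; "qpos": joint angles; "joint_velocities": joint speeds; "effort": joint torques, N m; "tool_pos": TCP position; "tool_rot": TCP orientation; "force": force on the tool from outside, world axes, zero at the start; "wrist_torque": the same for the moment, N m; "grip_width": finger opening in m.
Only numpy, scipy, OpenCV 4.12 (cv2) and the standard library are available. Lean on these libraries where they do the work, as an engineer would, in place of code of your own. Each camera call takes 0.05 s, during which the arm holds its last target. There are 200 camera calls.

TASK

Get the card frame ready for the next run: swing the cam lever all the way open, take out the plain steel dummy card (no fins, a window through its middle) and stand it in a free place of the white storage block, and slide every finned card waiting in the block fully down into a free slot of the frame, leaving the card that is already fitted in its slot. With all cards down, turn the cam lever back just far enough that the sprung pressure strip pushes every card up against the end rail and is lightly compressed (roughly 1 to 3 mm), and stop there: driving it to 4 mm or more overruns the clamp and crushes the cards. Leave the calliper and the grease tin beside the frame alone.

Things in the scene. Friction and masses are not known exactly. Their poses are not given: they have to be found in the camera images.
- frame: open-top aluminium card frame fixed to the bench, base plate 224 x 178 x 10 mm. Origin at bench level under the middle of the row of slots. x along the row, y along the cards' width from the clamp toward the end rail, z up. Five slots at x = -88, -44, 0, +44, +88 mm, y = 0, floor at z = 10 mm: underside of a card fully down
- slot_0 (a point): middle of the floor of the slot at x = -88 mm; the other four are alike, 44 mm apart. Slots are 13.6 mm wide (cards 12 mm), between guide walls 60 mm long (y -30 to +30 mm) that rise 40 mm above the floor and end in flared lead-ins, 48 mm above the floor and 20 mm wide at the mouth. Centre a card on y = 0: open, there are at least 1 mm to the end rail and 6 mm to the strip
- cam_lever (a joint): turn of the cam lever about the upright cam pin, rad: 0 = fully open (stop), grows counter-clockwise from above as it closes, stop at 2.4. Its spiral cam moves the clamp bar 6 mm per rad toward the cards. Rubs with 0.25 N m (3.5 N at the knob) and stays where left. Starts at 0.8 to 0.95; the strip meets cards that touch the rail at 1.17 to 1.67, by the rail's setting
- cam_pin (a point): axis of the cam lever, at frame x = 0, y = -80 mm; this point is 26 mm above the bench
- lever_knob (a point): middle of the upright black knob on the lever's end, 18 mm across, from 50 to 85 mm above the bench (this point at 68 mm), 75 mm from the cam pin; it spins freely on its spindle; below it is the lever arm. It swings round the side of the frame away from the end rail. At angle 0 its direction from the pin is the frame's -x turned 0.25 rad counter-clockwise
- pressure_strip (a joint): how far the black pressure strip is pushed back on its springs against the clamp bar, m: 0 = free, stop at 0.006, 7 N per mm. It is the clamp bar's travel less the gap. Pushing the cards along to the end rail takes up to about 1.2 mm of it
- strip_face (a point): middle of the pressure strip's face to the cards, 196 mm long along the row; frame y = -46 mm with the lever open. Axes as the frame's; height 10 mm, the strip is from 15 to 38 mm above the bench
- end_rail (a joint): setting of the end rail, 0 to 0.003 m: its face is at frame y = +44 mm less this. Stiff (80 N), not to be moved; differs from start to start
- rail_face (a point): middle of the end rail's face to the cards, 10 mm above the bench; the rail is 34 mm high. Axes as the frame's. A card touching the rail has its origin 40 mm from it (y = -40 mm)
- rack: loose white storage block 191 x 90 x 40 mm, 0.9 kg, with four slots right across it; origin at the centre of its underside, x along the row, z up. Places at x = -72, -24, +24, +72 mm, each 15 mm wide, floor at z = 8 mm, walls to 40 mm. It may be knocked aside, cards and all
- card_a: finned aluminium card, a slab 12 x 80 x 85 mm (x thickness, y width, z height), 0.16 kg; origin at the middle of its underside; both ways round alike. Stands in the storage block at first, its underside on the floor of a place. Grip it across the 12 mm by the dark bar on its top edge; in the frame the guides reach 48 mm above its underside
- card_b: as card_a
- card_c: as card_a
- card_d: as card_a
- fitted_card: a card like card_a, already standing in a slot of the frame; it stays in that slot
- dummy_card: plain steel dummy card, 12 x 80 x 85 mm, 0.16 kg, with a rectangular window 56 mm wide from 14 to 58 mm above its underside and a solid bar above it to grip; origin and axes as card_a. Stands in a slot of the frame at first
- calliper: vernier calliper lying on the bench, 150 mm long: leave alone
- tin: flat round grease tin standing on the bench beside the frame, 56 mm across, 24 mm tall: leave alone

How it is judged (in metres and radians):
On the way, in this order (a step that is already met when the one before it is completed fails the run):
1. the cam lever is swung fully open (below 0.3 rad) (value of joint cam_lever below 0.3 rad), for 0.2 s.
2. with the clamp still open, the dummy card stands in the storage block and every card is fully down in a slot of the frame (value of joint cam_lever below 0.6 rad and z of dummy_card in the frame of rack between 0.005 and 0.0105 m and x of dummy_card in the frame of rack between -0.08 and 0.08 m and y of dummy_card in the frame of rack between -0.03 and 0.03 m and angle between dummy_card's own z axis and vertical below 0.15 rad and linear speed of each of dummy_card, card_a, card_b, card_c, card_d, fitted_card below 0.02 m/s and z of card_a in the frame of frame between 0.007 and 0.0125 m and x of card_a in the frame of frame between -0.096 and 0.096 m and y of card_a in the frame of frame between -0.01 and 0.01 m and angle between each of card_a, card_b, card_c, card_d, fitted_card's own z axis and vertical below 0.08 rad and z of card_b in the frame of frame between 0.007 and 0.0125 m and x of card_b in the frame of frame between -0.096 and 0.096 m and y of card_b in the frame of frame between -0.01 and 0.01 m and z of card_c in the frame of frame between 0.007 and 0.0125 m and x of card_c in the frame of frame between -0.096 and 0.096 m and y of card_c in the frame of frame between -0.01 and 0.01 m and z of card_d in the frame of frame between 0.007 and 0.0125 m and x of card_d in the frame of frame between -0.096 and 0.096 m and y of card_d in the frame of frame between -0.01 and 0.01 m and z of fitted_card in the frame of frame between 0.007 and 0.0125 m and x of fitted_card in the frame of frame between -0.096 and 0.096 m and y of fitted_card in the frame of frame between -0.01 and 0.01 m), for 0.2 s.
At the end, for the whole second after the job is handed in: Dummy upright on the floor of a place in the storage block; every card present and the fitted one fully down in the frame (within 2.5 mm) and against the end rail (within 1.5 mm); pressure strip compressed 0.7 to 3.3 mm; all at rest and released (z of dummy_card in the frame of rack between 0.005 and 0.0105 m and x of dummy_card in the frame of rack between -0.08 and 0.08 m and y of dummy_card in the frame of rack between -0.03 and 0.03 m and angle between dummy_card's own z axis and vertical below 0.15 rad and linear speed of each of dummy_card, card_a, card_b, card_c, card_d, fitted_card below 0.02 m/s and z of card_a in the frame of frame between 0.007 and 0.0125 m and x of card_a in the frame of frame between -0.096 and 0.096 m and y of card_a in the frame of frame between -0.01 and 0.01 m and angle between each of card_a, card_b, card_c, card_d, fitted_card's own z axis and vertical below 0.08 rad and z of card_b in the frame of frame between 0.007 and 0.0125 m and x of card_b in the frame of frame between -0.096 and 0.096 m and y of card_b in the frame of frame between -0.01 and 0.01 m and z of card_c in the frame of frame between 0.007 and 0.0125 m and x of card_c in the frame of frame between -0.096 and 0.096 m and y of card_c in the frame of frame between -0.01 and 0.01 m and z of card_d in the frame of frame between 0.007 and 0.0125 m and x of card_d in the frame of frame between -0.096 and 0.096 m and y of card_d in the frame of frame between -0.01 and 0.01 m and z of fitted_card in the frame of frame between 0.007 and 0.0125 m and x of fitted_card in the frame of frame between -0.096 and 0.096 m and y of fitted_card in the frame of frame between -0.01 and 0.01 m and y of each of card_a, card_b, card_c, card_d, fitted_card in the frame of rail_face above -0.0415 m and value of joint pressure_strip between 0.0007 and 0.0033 m and velocity of joint cam_lever between -0.05 and 0.05 rad/s); the robot touches nothing.
It fails at once if the clamp is overrun: the pressure strip is driven back more than 4 mm (value of joint pressure_strip above 0.004 m).
It fails at once if the card that was already fitted is pulled out of its slot (z of fitted_card in the frame of frame above 0.03 m).
It fails at once if the calliper or the grease tin are disturbed (moved more than 30 mm) (distance of any of calliper, tin from where it was at the start of the episode above 0.03 m).
Of card_a, card_b, card_c, card_d only 3 to 4 are there at a start; the rules pass over those that are not, and their reading is None.
At some moment in a run one of rack may be knocked a few centimetres aside while the robot is not near it.
It also fails if it takes over 210 s, if anything falls off the work surface, if the arm or the gripper's body presses on something with over 40 N, if the wrist force passes 120 N, or if a joint passes its speed limit or range.

## Working session

There is one attempt and no reset: what is moved stays moved. The work goes in short steps, Python scripts to look and compute and a tool call to move; the robot and the scene stay as the last step left them, time stands still between calls to the robot, and variables do not carry over. Pictures are saved under pics/ and viewed, about 12 in all and at most 16, crops included, and the job is handed in when it is done.

Besides the shell and the picture viewer there is one more tool, called after "Request:" in YAML: its name, and indented under it one key for each argument. jog_arm: Moves the arm, as the interface text tells. Its arguments: {"type":"object","properties":{"rows":{"type":"array"},"grip_force":{"type":"number"}},"required":["rows"]}

```bash
mkdir -p pics
cat > h.py <<'E'
import numpy as np, cv2
from scipy.spatial.transform import Rotation as R
from cell import status,cams,env,outline_of,landmark_of
def K(n):
    p=cams.camera_params(n); f=200/np.tan(np.radians(p['vfov'])/2); return p,f
def att(p):
    a=np.array(p['attitude'],float)
    return a if a.shape==(3,3) else R.from_euler('xyz',a,degrees=True).as_matrix()
def ray(n,r,c):
    p,f=K(n); d=np.array([(c-p['cx'])/f,-(r-p['cy'])/f,-1]); return np.array(p['eye']),att(p)@d
def at_z(n,rc,z):
    e,d=ray(n,*rc); return e+d*(z-e[2])/d[2]
def proj(n,P):
    p,f=K(n); q=att(p).T@(np.array(P)-p['eye']); return (p['cy']-f*q[1]/-q[2], p['cx']+f*q[0]/-q[2])
def cloud(n,depth):
    p,f=K(n); r,c=np.mgrid[0:400,0:640]
    d=np.stack([(c-p['cx'])/f,-(r-p['cy'])/f,-np.ones(c.shape)],-1)*depth[...,None]
    return d@att(p).T+np.array(p['eye'])
def snap(n,name=None):
    im,d=cams.read_camera(n)
    if name: cv2.imwrite('pics/'+name,im[...,::-1])
    return im,d
E
python3 - <<'E'
from h import *
for n in('side','top'):
    print(cams.camera_params(n)); snap(n,n+'0.png')
print(status.get_obs())
for n in('top','side'):
  for t in 'slot_0 cam_pin lever_knob strip_face rail_face rack card_a dummy_card frame tin calliper'.split():
    print(n,t,[(np.round(x['position'],1).tolist(),round(x['conf'],2)) for x in landmark_of(n,t)])
E
```

```text
{'vfov': 54.709955297330986, 'cx': 320.9430222854934, 'cy': 203.14562655488993, 'eye': array([ 0.509111  , -0.8697491 ,  0.47924194]), 'attitude': array([66.84185813, -1.32752113,  0.81006952])}
{'vfov': 44.858940330278365, 'cx': 321.8993500877222, 'cy': 204.5163515146679, 'eye': array([0.42113643, 0.06393722, 1.08845829]), 'attitude': array([  5.26174601,   0.80095524, -91.23010008])}
{'time_s': 0.1, 'qpos': array([-67.83431497,  18.43406711,  -4.01590595,  83.16824959,
         1.29596523,  78.54115204,  -3.25772658]), 'joint_velocities': array([ 0.03943548, -0.08984294,  0.07978436, -0.33717977,  0.14218164,
        0.11170971, -0.05876366]), 'effort': array([-5.30418401e-04, -4.92574525e+01, -4.05823085e-01, -3.13400674e+01,
       -6.41077221e-02,  3.94501886e-02,  7.14748512e-05]), 'tool_pos': array([0.23668546, 0.60517478, 0.40377617]), 'tool_rot': array([1.79993672e+02, 9.81806318e-02, 6.86467329e+01]), 'force': array([-0.84666575, -0.03858147,  0.75942636]), 'wrist_torque': array([-0.04440921, -0.05626187,  0.05403749]), 'grip_width': 0.08667834424488197}
top slot_0 [([238.0
[... 271 characters left out ...]
.2, 205.6], 0.79), ([228.2, 245.7], 0.67)]
top dummy_card [([215.8, 363.5], 0.76)]
top frame [([193.8, 382.8], 0.61), ([200.0, 358.7], 0.58)]
top tin [([197.2, 446.8], 0.87)]
top calliper [([247.2, 438.9], 0.95)]
side slot_0 [([244.1, 292.7], 0.91)]
side cam_pin [([255.0, 335.9], 0.88)]
side lever_knob [([248.7, 330.2], 0.7)]
side strip_face [([250.7, 333.4], 0.52)]
side rail_face [([235.8, 327.3], 0.98)]
side rack [([200.9, 305.1], 0.82)]
side card_a [([207.2, 306.3], 0.9), ([237.0, 325.8], 0.41)]
side dummy_card [([243.5, 312.0], 0.61)]
side frame [([242.0, 326.8], 0.84), ([250.3, 333.2], 0.38)]
side tin [([291.1, 333.0], 0.8), ([241.7, 329.2], 0.32)]
side calliper [([280.0, 276.6], 0.55)]
```

View images.

Run:
```python
import cv2
im=cv2.imread('pics/top0.png');cv2.imwrite('pics/top0c.png',cv2.resize(im[140:300,170:480],None,fx=2.5,fy=2.5,interpolation=3))
im=cv2.imread('pics/side0.png');cv2.imwrite('pics/side0c.png',cv2.resize(im[150:330,220:440],None,fx=3.3,fy=3.3,interpolation=3))
```

```text
(no output)
```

View pics/top0c.png

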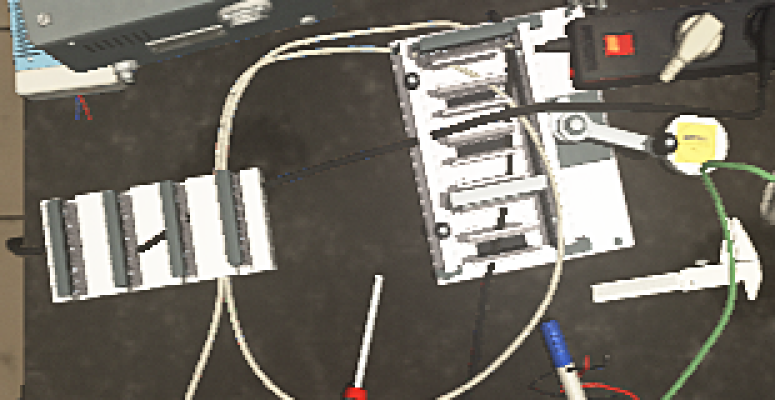

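View pics/side0c.png

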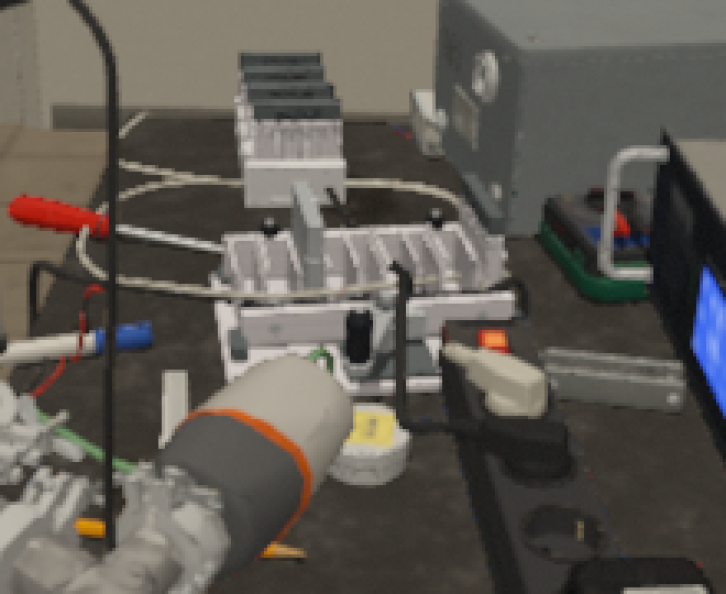

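Run:
```python
from h import *
im,d=snap('top'); C=cloud('top',d); 
Z={'slot_0':.010,'cam_pin':.026,'lever_knob':.068,'strip_face':.010,'rail_face':.010,'rack':0,'card_a':.008,'dummy_card':.010,'tin':0,'calliper':0,'frame':0}
for n in('top','side'):
  snap(n)
  for t,z in Z.items():
    print(n,t,[(np.round(at_z(n,x['position'],z)[:2],4).tolist(),round(x['conf'],2)) for x in landmark_of(n,t) if x['conf']>.4])
np.save('c0.npy',C)
np.set_printoptions(linewidth=250)
# height map coarse
print('bench z',np.median(C[255:275,300:340,2]), 'cable pts z', [round(float(C[r,c,2]),3) for r,c in ((183,395),(184,404),(215,395),(165,262),(208,293),(170,280))])
for t in('card_a','rack','dummy_card','lever_knob'):
  for o in outline_of('top',t):
    if o['conf']<.3: continue
    m=o['pixels']&(d>0); P=C[m]; z=np.percentile(P[:,2],[5,50,95]); top=P[P[:,2]>z[2]-.006]
    (cx,cy),(w,h),a=cv2.minAreaRect((top[:,:2]*1000).astype(np.float32))
    print(t,round(o['conf'],2),o['box'],np.round(z,3),'toprect',np.round([cx,cy,w,h,a],1),len(top))
```

```text
top slot_0 [([0.4409, -0.0283], 0.87)]
top cam_pin [([0.5508, -0.088], 0.68)]
top lever_knob [([0.5338, -0.1605], 0.82)]
top strip_face [([0.5412, -0.0549], 0.55)]
top rail_face [([0.5206, 0.0284], 0.7)]
top rack [([0.4556, 0.2793], 0.85)]
top card_a [([0.4552, 0.292], 0.85), ([0.4464, 0.3442], 0.78), ([0.4652, 0.2452], 0.75), ([0.4677, 0.2076], 0.54)]
top dummy_card [([0.4872, -0.0153], 0.71)]
top tin [([0.5278, -0.2014], 0.97)]
top calliper [([0.4135, -0.1803], 0.56)]
top frame [([0.5304, -0.011], 0.93)]
side slot_0 [([0.4423, -0.0387], 0.88), ([0.5231, -0.0461], 0.59)]
side cam_pin [([0.549, -0.0917], 0.91)]
side lever_knob [([0.5235, -0.1486], 0.68)]
side strip_face [([0.5387, -0.063], 0.44)]
side rail_face [([0.5305, 0.035], 0.82)]
side rack [([0.4512, 0.251], 0.6), ([0.4612, 0.221], 0.51)]
side card_a [([0.4561, 0.2061], 0.82)]
side dummy_card [([0.4839, -0.014], 0.73)]
side tin [([0.5335, -0.2003], 0.78)]
side calliper [([0.5379, -0.0588], 0.45), ([0.4209, -0.1853], 0.42)]
side frame [([0.5262, -0.0054], 0.64)]
bench z -0.0003169464315352366 cable pts z [0.066, 0.074, 0.012, -0.001, 0.021, -0.003]
card_a 0.94 [254.3, 209.1, 269.2, 243.9] [0.042 0.092 0.096] toprect [471.4 202.2  76.1  11.8   8.9] 183
card_a 0.87 [186.6, 217.9, 206.5, 257.8] [0.036 0.085 0.095] toprect [448.8 344.   77.5  12.    6.8] 211
card_a 0.73 [236.4, 209.7, 249.3, 253.5] [0.03  0.09  0.095] toprect [462.5 250.2  79.4  12.3   7.3] 218
card_a 0.65 [209.5, 214.8, 225.6, 256.0] [0.032 0.089 0.095] toprect [455.  297.6  79.4  12.5   7.3] 224
dummy_card 0.56 [347.3, 204.9, 388.0, 224.7] [0.012 0.094 0.098] toprect [487.5 -19.3  11.8  79.9  10.1] 219
dummy_card 0.51 [377.5, 160.5, 391.8, 238.7] [0.008 0.035 0.04 ] toprect [525.8 -56.7 169.6   5.7  10.5] 126
lever_knob 0.58 [389.7, 184.8, 440.5, 203.6] [0.039 0.05  0.086] toprect [ 524.4 -162.8   15.8   16.9   26.7] 57
```

Run:
```python
from h import *
C=np.load('c0.npy')
def box(m): 
    P=C[m]; return np.round(cv2.minAreaRect((P[:,:2]*1000).astype(np.float32)),1) if 0 else P
yaw=np.radians(10.3);o=np.array([.5306,-.0112])
F=(C[...,:2]-o)@np.array([[np.cos(yaw),-np.sin(yaw)],[np.sin(yaw),np.cos(yaw)]]) # frame coords
Zc=C[...,2]
near=(abs(F[...,0])<.13)&(F[...,1]>-.14)&(F[...,1]<.09)
m=near&(Zc>.085); lab,st=cv2.connectedComponents(m.astype(np.uint8))[::-1]
for i in range(1,st.max()+1 if hasattr(st,'max') else 1): pass
n,l=cv2.connectedComponents(m.astype(np.uint8))
for i in range(1,n):
    q=F[l==i]; 
    if len(q)>15: print('top>85mm',len(q),np.round(q.min(0),4),np.round(q.max(0),4),np.round(q.mean(0),4),np.round(C[l==i].mean(0),4))
# base plate extents
for lo,hi in((.004,.014),(.028,.037),(.037,.042),(.04,.05),(.05,.062)):
    q=F[near&(Zc>lo)&(Zc<hi)]; print(lo,hi,len(q),np.round(np.percentile(q,[1,50,99],axis=0),4).tolist())
# rail angle: points z>.03 with y .03-.07
q=F[near&(Zc>.025)&(Zc<.05)&(F[...,1]>.035)]; print('rail',len(q),np.polyfit(q[:,0],q[:,1],1),np.percentile(q[:,1],[2,50,98]),np.median(C[near&(Zc>.025)&(F[...,1]>.035)][:,2]))
q=F[near&(Zc>.033)&(Zc<.042)&(F[...,1]<-.03)&(F[...,1]>-.08)]; print('strip/bar',len(q),np.polyfit(q[:,0],q[:,1],1),np.percentile(q[:,1],[2,50,98]))
# guide walls near slots: x histogram at z .05-.062
q=F[near&(Zc>.05)&(Zc<.062)&(abs(F[...,1])<.03)]; print(np.histogram(q[:,0],bins=np.arange(-.12,.121,.004)))
```

```text
top>85mm 241 [ 0.0814 -0.0401] [0.0937 0.0393] [ 0.087  -0.0003] [0.6163 0.004  0.0944]
top>85mm 87 [-0.0061 -0.1397] [ 0.0107 -0.0984] [ 0.002  -0.1189] [ 0.5539 -0.1278  0.0961]
top>85mm 236 [-0.0499 -0.0402] [-0.0377  0.0397] [-0.044 -0.   ] [ 0.4873 -0.0191  0.0949]
0.004 0.014 3583 [[-0.1114, -0.1162], [-0.0259, -0.0183], [0.1238, 0.077]]
0.028 0.037 404 [[-0.0956, -0.1337], [0.0352, -0.0416], [0.1115, 0.0532]]
0.037 0.042 498 [[-0.0961, -0.1358], [0.0239, -0.0556], [0.1091, 0.0517]]
0.04 0.05 1474 [[-0.1155, -0.1389], [0.0345, -0.0563], [0.1021, 0.0529]]
0.05 0.062 1138 [[-0.1007, -0.135], [-0.0048, -0.0115], [0.0857, 0.0534]]
rail 416 [-0.00502525  0.04804418] [0.03849839 0.04825476 0.05321707] 0.0462606114514128
strip/bar 515 [ 0.00965005 -0.05241692] [-0.06932881 -0.05461514 -0.03480815]
(array([ 0,  0,  0,  0,  9, 54, 18,  0,  0, 10, 53, 18,  0,  0,  0, 12, 47,
       18,  0,  0,  0, 46, 17,  0,  0,  0, 10, 45, 11,  0,  0, 10, 54, 17,
        1,  8,  2, 11, 43, 13,  0,  0, 18, 60, 13,  0,  0,  0, 11, 40, 31,
        4,  0,  0,  0, 10,  0,  0,  0,  0]), array([-1.20000000e-0
[... 429 characters left out ...]
       -2.40000000e-02, -2.00000000e-02, -1.60000000e-02, -1.20000000e-02,
       -8.00000000e-03, -4.00000000e-03,  1.11022302e-16,  4.00000000e-03,
        8.00000000e-03,  1.20000000e-02,  1.60000000e-02,  2.00000000e-02,
        2.40000000e-02,  2.80000000e-02,  3.20000000e-02,  3.60000000e-02,
        4.00000000e-02,  4.40000000e-02,  4.80000000e-02,  5.20000000e-02,
        5.60000000e-02,  6.00000000e-02,  6.40000000e-02,  6.80000000e-02,
        7.20000000e-02,  7.60000000e-02,  8.00000000e-02,  8.40000000e-02,
        8.80000000e-02,  9.20000000e-02,  9.60000000e-02,  1.00000000e-01,
        1.04000000e-01,  1.08000000e-01,  1.12000000e-01,  1.16000000e-01,
        1.20000000e-01]))
```

```bash
cat >> h.py <<'E'
FO=np.array([.5306,-.0112]); FY=10.2; PIN=None
def fr(x,y,z):
    a=np.radians(FY); return [FO[0]+x*np.cos(a)-y*np.sin(a),FO[1]+x*np.sin(a)+y*np.cos(a),z]
def knob(th,z=.072):
    a=np.pi+.25+th; return fr(.075*np.cos(a),-.08+.075*np.sin(a),z)
def now():
    o=status.get_obs(); T=R.from_euler('xyz',o['tool_rot'],degrees=True)
    return o,np.array(o['tool_pos'])+T.apply([0,0,.164]),T
def plan(*wps,step=.035):
    """wps: (x,y,z,yaw,closure); prints rows to type"""
    o,p,T=now(); print('t',round(o['time_s'],1),'grasp',np.round(p,4),'rot',np.round(o['tool_rot'],2),'w',round(o['grip_width'],4),'F',np.round(o['force'],1))
    for *q,yaw,c in wps:
        q=np.array(q); G=R.from_euler('xyz',[180,0,yaw],degrees=True)
        d0=np.linalg.norm(q-p); a0=np.degrees((T.inv()*G).magnitude())
        n=max(1,int(np.ceil(max(d0/step,a0/7)))); print(' to',np.round(q,4),yaw,'rows',n)
        for i in range(n):
            t=(i+1)/n; 
            # turn about the grasp point: TCP shift
            rv=(T.inv()*G).as_rotvec(degrees=True)/(n-i); rv=np.round(rv,1); T2=T*R.from_rotvec(rv,degrees=True)
            g=p+(q-p)/(n-i); s=np.round(T.inv().apply((g-T2.apply([0,0,.164]))-(p-T.apply([0,0,.164]))),4)
            print([c]+s.tolist()+rv.tolist()); p=(p-T.apply([0,0,.164]))+T.apply(s)+T2.apply([0,0,.164]); T=T2
E
python3 - <<'E'
from h import *
plan((.45,.2,.241,40,.4),(*knob(.87,.13),-15.7,.4))
E
```

```text
t 2.6 grasp [0.2367 0.6054 0.2408] rot [180.    -0.    68.65] w 0.0869 F [-0.2  0.1  1.2]
 to [0.45  0.2   0.241] 40 rows 14
[0.4, -0.0214, 0.0247, -0.0, 0.0, -0.0, 2.0]
[0.4, -0.0205, 0.0255, -0.0, 0.0, -0.0, 2.0]
[0.4, -0.0196, 0.0262, -0.0, 0.0, -0.0, 2.1]
[0.4, -0.0187, 0.0269, -0.0, 0.0, -0.0, 2.0]
[0.4, -0.0177, 0.0275, -0.0, 0.0, -0.0, 2.1]
[0.4, -0.0167, 0.0281, -0.0, 0.0, -0.0, 2.0]
[0.4, -0.0157, 0.0287, -0.0, 0.0, -0.0, 2.1]
[0.4, -0.0147, 0.0293, -0.0, 0.0, -0.0, 2.0]
[0.4, -0.0136, 0.0297, -0.0, 0.0, -0.0, 2.1]
[0.4, -0.0125, 0.0302, -0.0, 0.0, -0.0, 2.0]
[0.4, -0.0115, 0.0306, -0.0001, 0.0, -0.0, 2.1]
[0.4, -0.0103, 0.0311, -0.0, 0.0, -0.0, 2.0]
[0.4, -0.0093, 0.0314, -0.0001, 0.0, -0.0, 2.1]
[0.4, -0.0081, 0.0317, -0.0, 0.0, -0.0, 2.0]
 to [ 0.5246 -0.1622  0.13  ] -15.7 rows 12
[0.4, -0.0147, 0.0271, 0.0092, -0.0, -0.0, 4.6]
[0.4, -0.0124, 0.0282, 0.0093, -0.0, -0.0, 4.6]
[0.4, -0.0101, 0.0291, 0.0092, -0.0, -0.0, 4.7]
[0.4, -0.0077, 0.0298, 0.0093, -0.0, -0.0, 4.6]
[0.4, -0.0053, 0.0304, 0.0092, -0.0, -0.0, 4.7]
[0.4, -0.0028, 0.0307, 0.0093, -0.0, -0.0, 4.6]
[0.4, -0.0003, 0.0308, 0.0092, -0.0, -0.0, 4.7]
[0.4, 0.0022, 0.0307, 0.0093, -0.0, -0.0, 4.6]
[0.4, 0.0046, 0.0305, 0.0092, -0.0, -0.0, 4.7]
[0.4, 0.0071, 0.03, 0.0093, -0.0, -0.0, 4.6]
[0.4, 0.0095, 0.0293, 0.0092, -0.0, -0.0, 4.7]
[0.4, 0.0119, 0.0284, 0.0093, -0.0, -0.0, 4.6]
```

```bash
cat >> h.py <<'E'
def plan(*wps,step=.038):
    """each wp: (x,y,z,yaw): translate at the present yaw, then turn about z"""
    o,p,T=now(); y=o['tool_rot'][2]
    print('t',round(o['time_s'],1),'grasp',np.round(p,4),'rot',np.round(o['tool_rot'],2),'w',round(o['grip_width'],4),'F',np.round(o['force'],1))
    for *q,yaw in wps:
        d=R.from_euler('xyz',[180,0,y],degrees=True).inv().apply(np.array(q)-p)
        n=max(1,int(np.ceil(np.linalg.norm(d)/step))); a=-((yaw-y+180)%360-180); k=int(np.ceil(abs(a)/7-.01))
        print(' %d x shift %s ; %d x turn %.2f'%(n,np.round(d/n,4).tolist(),k,a/max(k,1))); p=np.array(q); y=yaw
E
python3 - <<'E'
from h import *
plan((.45,.2,.241,68.65),(*knob(.87,.15),-15.7),(*knob(.87,.072),-15.7))
E
```

```text
t 2.6 grasp [0.2367 0.6054 0.2408] rot [180.    -0.    68.65] w 0.0869 F [-0.2  0.1  1.2]
 13 x shift [-0.0231, 0.0266, -0.0] ; 0 x turn -0.00
 11 x shift [-0.0282, 0.0183, 0.0083] ; 13 x turn 6.49
 3 x shift [0.0, -0.0, 0.026] ; 0 x turn -0.00
```

Request:
jog_arm:
  rows:
    - [0.4,-0.025,0.0288,0,0,0,0]
    - [0.4,-0.025,0.0288,0,0,0,0]
    - [0.4,-0.025,0.0288,0,0,0,0]
    - [0.4,-0.025,0.0288,0,0,0,0]
    - [0.4,-0.025,0.0288,0,0,0,0]
    - [0.4,-0.025,0.0288,0,0,0,0]
    - [0.4,-0.025,0.0288,0,0,0,0]
    - [0.4,-0.025,0.0288,0,0,0,0]
    - [0.4,-0.025,0.0288,0,0,0,0]
    - [0.4,-0.025,0.0288,0,0,0,0]
    - [0.4,-0.025,0.0288,0,0,0,0]
    - [0.4,-0.025,0.0288,0,0,0,0]
  grip_force: 20

```text
time_s: 3.65
tool_pos: [0.4498, 0.1982, 0.4052]
tool_rot: [180.0, -0.1, 68.6]
force: [0.7, 1.2, -0.0]
grip_width: 0.0523
```

Request:
jog_arm:
  rows:
    - [0.4,-0.0282,0.0183,0.008,0,0,0]
    - [0.4,-0.0282,0.0183,0.008,0,0,0]
    - [0.4,-0.0282,0.0183,0.008,0,0,0]
    - [0.4,-0.0282,0.0183,0.008,0,0,0]
    - [0.4,-0.0282,0.0183,0.008,0,0,0]
    - [0.4,-0.0282,0.0183,0.008,0,0,0]
    - [0.4,-0.0282,0.0183,0.008,0,0,0]
    - [0.4,-0.0282,0.0183,0.008,0,0,0]
    - [0.4,-0.0282,0.0183,0.008,0,0,0]
    - [0.4,-0.0282,0.0183,0.008,0,0,0]
    - [0.4,-0.0282,0.0183,0.008,0,0,0]
    - [0.4,0,0,0,0,0,0]

```text
time_s: 4.65
tool_pos: [0.5229, -0.1692, 0.3159]
tool_rot: [179.9, 0.3, 68.1]
force: [-0.9, -0.9, -0.8]
grip_width: 0.0524
```

Request:
jog_arm:
  rows:
    - [0.4,0,0,0,0,0,7]
    - [0.4,0,0,0,0,0,7]
    - [0.4,0,0,0,0,0,7]
    - [0.4,0,0,0,0,0,7]
    - [0.4,0,0,0,0,0,7]
    - [0.4,0,0,0,0,0,7]
    - [0.4,0,0,0,0,0,7]
    - [0.4,0,0,0,0,0,7]
    - [0.4,0,0,0,0,0,7]
    - [0.4,0,0,0,0,0,7]
    - [0.4,0,0,0,0,0,7]
    - [0.4,0,0,0,0,0,7]

```text
time_s: 5.65
tool_pos: [0.5239, -0.1618, 0.3169]
tool_rot: [-180.0, -0.0, -15.7]
force: [-0.6, -0.7, -1.0]
grip_width: 0.0521
```

Run:
```python
from h import *
plan((*knob(.87,.13),-15.7),(*knob(.87,.072),-15.7))
im,d=snap('top','top1.png');C=cloud('top',d)
o=outline_of('top','lever_knob');
for x in o:
  P=C[x['pixels']&(d>0)];t=P[P[:,2]>.078];t=t[t[:,2]<.09]
  if len(t)>5: print(x['conf'],len(t),(t.min(0)+t.max(0))/2,t.mean(0))
for n in('top','side'):
  snap(n); print([(at_z(n,x['position'],.068),x['conf']) for x in landmark_of(n,'lever_knob')])
print(knob(.87))
```

```text
t 5.7 grasp [ 0.5239 -0.1618  0.1529] rot [-1.7998e+02 -1.0000e-02 -1.5690e+01] w 0.0521 F [-0.6 -0.7 -1. ]
 1 x shift [0.0007, 0.0002, 0.0229] ; 0 x turn 0.01
 2 x shift [0.0, -0.0, 0.029] ; 0 x turn -0.00
[(array([ 0.52946157, -0.16538038,  0.068     ]), 0.52)]
[(array([ 0.52839466, -0.15092866,  0.068     ]), 0.62)]
[np.float64(0.5245615769482816), np.float64(-0.16216271974618945), 0.072]
```

Request:
jog_arm:
  rows:
    - [0.4,0,0,0.027,0,0,0]
    - [0.4,0,0,0.027,0,0,0]
    - [0.4,0,0,0.027,0,0,0]
    - [0.4,0,0,0,0,0,0]
    - [0.85,0,0,0,0,0,0]
    - [0.85,0,0,0,0,0,0]
    - [0.85,0,0,0,0,0,0]
    - [0.85,0,0,0,0,0,0]
    - [0.85,0,0,0,0,0,0]
  grip_force: 15

```text
time_s: 6.7
tool_pos: [0.5244, -0.1622, 0.2371]
tool_rot: [-180.0, -0.1, -15.3]
force: [-0.2, -0.3, 0.0]
grip_width: 0.0268
```

Run:
```python
from h import *
_,p,_=now(); print(p)
plan(*[(*knob(t,p[2]),-15.7) for t in (.87,.65,.45,.25,.1,0.0,-.05)],step=.02)
```

```text
[ 0.52481756 -0.16222337  0.07305983]
t 6.7 grasp [ 0.5248 -0.1622  0.0731] rot [-1.7995e+02 -1.3000e-01 -1.5340e+01] w 0.0268 F [-0.2 -0.3  0. ]
 1 x shift [-0.0003, 0.0, 0.0] ; 1 x turn 0.36
 1 x shift [-0.0164, -0.0018, -0.0] ; 0 x turn -0.00
 1 x shift [-0.0142, -0.0047, -0.0] ; 0 x turn -0.00
 1 x shift [-0.013, -0.0074, -0.0] ; 0 x turn -0.00
 1 x shift [-0.0086, -0.0072, -0.0] ; 0 x turn -0.00
 1 x shift [-0.0051, -0.0055, -0.0] ; 0 x turn -0.00
 1 x shift [-0.0023, -0.0029, -0.0] ; 0 x turn -0.00
```

Request:
jog_arm:
  rows:
    - [1,0,0,0,0,0,0]
    - [1,0,0,0,0,0,0]
    - [1,0,0,0,0,0,0]
    - [1,-0.0082,-0.0009,0,0,0,0]
    - [1,-0.0082,-0.0009,0,0,0,0]
    - [1,-0.0071,-0.0024,0,0,0,0]
    - [1,-0.0071,-0.0024,0,0,0,0]
    - [1,-0.0065,-0.0037,0,0,0,0]
    - [1,-0.0065,-0.0037,0,0,0,0]

```text
time_s: 7.45
tool_pos: [0.4859, -0.1363, 0.2365]
tool_rot: [-179.9, -0.2, -15.3]
force: [6.3, 1.1, 2.2]
grip_width: 0.0173
```

Request:
jog_arm:
  rows:
    - [1,-0.0043,-0.0036,0,0,0,0]
    - [1,-0.0043,-0.0036,0,0,0,0]
    - [1,-0.0051,-0.0055,0,0,0,0]
    - [1,-0.001,-0.0015,0,0,0,0]
    - [1,0,0,0,0,0,0]

```text
time_s: 7.87
tool_pos: [0.4763, -0.1201, 0.2366]
tool_rot: [179.9, -0.4, -15.3]
force: [9.3, -4.3, -2.1]
grip_width: 0.0175
```

Run:
```python
from h import *
o,p,_=now(); print(p,o['force'],o['grip_width'],knob(0),knob(-.05))
```

```text
[ 0.47743609 -0.1207048   0.07263218] [ 9.27852642 -4.31396596 -2.06985002] 0.017536129607433483 [np.float64(0.476532687919879), np.float64(-0.12106616073880566), 0.072] [np.float64(0.47506208563240515), np.float64(-0.11761697250550987), 0.072]
```

Request:
jog_arm:
  rows:
    - [0.4,0,0,0,0,0,0]
    - [0.4,0,0,0,0,0,0]
    - [0.4,0,0,0,0,0,0]
    - [0.4,0,0,0,0,0,0]
    - [0.4,0,0,-0.03,0,0,0]
    - [0.4,0,0,-0.035,0,0,0]
    - [0.4,0,0,-0.035,0,0,0]
    - [0.4,0,0,-0.035,0,0,0]

```text
time_s: 8.53
tool_pos: [0.4736, -0.1194, 0.371]
tool_rot: [179.9, 0.2, -15.4]
force: [1.2, 0.6, 0.4]
grip_width: 0.0518
```

```bash
cat >> h.py <<'E'
def cards(name=None,zlo=.086,zhi=.102):
    im,d=snap('top',name); C=cloud('top',d); m=((C[...,2]>zlo)&(C[...,2]<zhi)&(C[...,0]>.35)&(C[...,0]<.7)&(C[...,1]>-.15)&(C[...,1]<.42)&(d>0)).astype(np.uint8)
    n,l=cv2.connectedComponents(m); out=[]
    for i in range(1,n):
        P=C[l==i]
        if len(P)<60: continue
        (x,y),(w,h),a=cv2.minAreaRect((P[:,:2]*1000).astype(np.float32)); L=max(w,h); S=min(w,h)
        if w<h: a+=90
        out.append((x/1000,y/1000,P[:,2].mean(),a,L,S)); print('card',np.round([x,y,P[:,2].mean()*1000,a,L,S],1),len(P))
    return out
E
python3 - <<'E'
from h import *
cards('top2.png')
_,p,_=now()
plan((.45,.15,.2,99),(.471,.202,.2,99),(.471,.202,.085,99))
im,d=snap('top')
for t in('lever_knob','cam_lever'):
  for x in outline_of('top','lever_knob'): print(x['conf'],x['box'])
snap('top');print([(at_z('top',x['position'],.068),x['conf']) for x in landmark_of('top','lever_knob')])
E
```

```text
card [617.  274.3  93.  102.9 137.5   4.1] 149
card [616.9   4.3  94.4 100.2  79.   12.3] 235
card [470.9 202.8  92.5   7.5  79.   12.3] 233
card [487.4 -19.3  94.7 100.1  79.9  12. ] 235
card [462.6 250.3  92.6   7.1  79.5  12.5] 238
card [455.2 297.4  92.7   7.7  79.7  12.6] 241
card [448.4 344.1  92.3   6.8  79.4  13.2] 247
t 8.6 grasp [ 0.4771 -0.1201  0.2139] rot [-179.84   -0.36  -15.4 ] w 0.0516 F [ 3.9 -2.1  4.7]
 8 x shift [-0.0122, -0.0317, 0.0017] ; 17 x turn -6.73
 2 x shift [0.024, 0.0144, 0.0] ; 0 x turn 0.00
 4 x shift [0.0, -0.0, 0.0288] ; 0 x turn 0.00
0.67 [392.4, 183.8, 416.0, 223.7]
0.67 [392.4, 183.8, 416.0, 223.7]
[(array([ 0.47885755, -0.12018934,  0.068     ]), 0.76), (array([0.4531058 , 0.27766637, 0.068     ]), 0.32)]
```

View pics/top2.png

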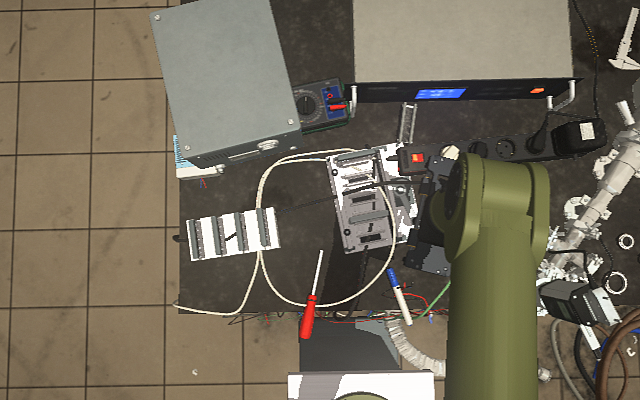

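Request:
jog_arm:
  rows:
    - [0.72,0,0,0,0,0,-7]
    - [0.72,0,0,0,0,0,-7]
    - [0.72,0,0,0,0,0,-7]
    - [0.72,0,0,0,0,0,-7]
    - [0.72,0,0,0,0,0,-7]
    - [0.72,0,0,0,0,0,-7]
    - [0.72,0,0,0,0,0,-7]
    - [0.72,0,0,0,0,0,-7]
    - [0.72,0,0,0,0,0,-7]
    - [0.72,0,0,0,0,0,-7]
    - [0.72,0,0,0,0,0,-7]
    - [0.72,0,0,0,0,0,-7]

```text
time_s: 9.83
tool_pos: [0.4743, -0.1192, 0.3687]
tool_rot: [-179.8, 0.1, 69.0]
force: [0.2, -0.3, -1.0]
grip_width: 0.0243
```

Request:
jog_arm:
  rows:
    - [0.72,0,0,0,0,0,-7]
    - [0.72,0,0,0,0,0,-7]
    - [0.72,0,0,0,0,0,-7]
    - [0.72,0,0,0,0,0,-7]
    - [0.72,0,0,0,0,0,-1.7]

```text
time_s: 10.25
tool_pos: [0.4743, -0.1192, 0.3687]
tool_rot: [-179.7, -0.0, 98.6]
force: [-0.5, -0.2, 0.4]
grip_width: 0.0244
```

Run:
```python
from h import *
plan((.4715,.2025,.16,98.3),(.471,.2025,.083,98.3))
```

```text
t 10.2 grasp [ 0.4736 -0.1193  0.2047] rot [-179.75   -0.     98.64] w 0.0244 F [-0.5 -0.2  0.4]
 9 x shift [0.0354, 0.0051, 0.005] ; 1 x turn 0.34
 3 x shift [0.0, -0.0002, 0.0257] ; 0 x turn -0.00
```

Request:
jog_arm:
  rows:
    - [0.72,0.0354,0.0051,0.005,0,0,0]
    - [0.72,0.0354,0.0051,0.005,0,0,0]
    - [0.72,0.0354,0.0051,0.005,0,0,0]
    - [0.72,0.0354,0.0051,0.005,0,0,0]
    - [0.72,0.0354,0.0051,0.005,0,0,0]
    - [0.72,0.0354,0.0051,0.005,0,0,0]
    - [0.72,0.0354,0.0051,0.005,0,0,0]
    - [0.72,0.0354,0.0051,0.005,0,0,0]
    - [0.72,0.0354,0.0051,0.005,0,0,0.3]
    - [0.72,0,0,0,0,0,0]
    - [0.72,0,0,0,0,0,0]

```text
time_s: 11.17
tool_pos: [0.4728, 0.2044, 0.3231]
tool_rot: [-179.7, 0.2, 98.3]
force: [0.2, -1.5, 0.1]
grip_width: 0.0241
```

Run:
```python
from h import *
plan((.471,.2025,.083,98.3))
```

```text
t 11.2 grasp [0.4721 0.2038 0.1591] rot [-179.73    0.18   98.31] w 0.0241 F [ 0.2 -1.5  0.1]
 3 x shift [-0.0004, -0.0004, 0.0254] ; 0 x turn 0.01
```

Request:
jog_arm:
  rows:
    - [0.72,0,-0.001,0.0254,0,0,0]
    - [0.72,0,0,0.0254,0,0,0]
    - [0.72,0,0,0.0254,0,0,0]
    - [1,0,0,0,0,0,0]
    - [1,0,0,0,0,0,0]
    - [1,0,0,0,0,0,0]
    - [1,0,0,0,0,0,0]
  grip_force: 30

```text
time_s: 11.75
tool_pos: [0.474, 0.2019, 0.2509]
tool_rot: [179.9, -0.0, 98.0]
force: [-0.0, 0.4, -0.3]
grip_width: 0.0121
```

Request:
jog_arm:
  rows:
    - [1,0,0,-0.02,0,0,0]
    - [1,0,0,-0.025,0,0,0]
    - [1,0,0,-0.025,0,0,0]
    - [1,0,0,-0.025,0,0,0]
    - [1,0,0,-0.025,0,0,0]
    - [1,0,0,0,0,0,0]

```text
time_s: 12.25
tool_pos: [0.4751, 0.2023, 0.3762]
tool_rot: [179.4, -0.3, 98.0]
force: [1.4, 0.2, -0.6]
grip_width: 0.0118
```

Run:
```python
from h import *
plan((*fr(.044,.06,.2),98.3),(*fr(.044,.06,.2),10.2),(*fr(.044,0,.2),10.2))
```

```text
t 12.2 grasp [0.4766 0.2034 0.2122] rot [179.44  -0.3   98.02] w 0.0118 F [ 1.4  0.2 -0.6]
 5 x shift [-0.0317, 0.0131, 0.0024] ; 1 x turn -0.28
 1 x shift [0.0, 0.0, 0.0] ; 13 x turn 6.78
 2 x shift [-0.0, 0.03, 0.0] ; 0 x turn -0.00
```

Request:
jog_arm:
  rows:
    - [1,-0.0317,0.0131,0.001,0,0,0]
    - [1,-0.0317,0.0131,0.001,0,0,0]
    - [1,-0.0317,0.0131,0.001,0,0,0]
    - [1,-0.0317,0.0131,0.001,0,0,0]
    - [1,-0.0317,0.0131,0.001,0,0,0]
    - [1,0,0,0,0,0,6.78]
    - [1,0,0,0,0,0,6.78]
    - [1,0,0,0,0,0,6.78]
    - [1,0,0,0,0,0,6.78]
    - [1,0,0,0,0,0,6.78]
    - [1,0,0,0,0,0,6.78]
    - [1,0,0,0,0,0,6.78]

```text
time_s: 13.25
tool_pos: [0.5602, 0.0542, 0.3649]
tool_rot: [180.0, -0.0, 50.2]
force: [-0.1, 0.2, -1.3]
grip_width: 0.0118
```

Request:
jog_arm:
  rows:
    - [1,0,0,0,0,0,6.78]
    - [1,0,0,0,0,0,6.78]
    - [1,0,0,0,0,0,6.78]
    - [1,0,0,0,0,0,6.78]
    - [1,0,0,0,0,0,6.78]
    - [1,0,0,0,0,0,6.4]
    - [1,0,0.03,0,0,0,0]
    - [1,0,0.03,0,0,0,0]
    - [1,0,0,0,0,0,0]

```text
time_s: 14.0
tool_pos: [0.571, -0.0116, 0.3655]
tool_rot: [179.7, -0.1, 9.8]
force: [-0.6, -1.3, -1.1]
grip_width: 0.0114
```

Run:
```python
from h import *
im,d=snap('top','top3.png');C=cloud('top',d)
_,p,_=now()
m=(C[...,2]>.19)&(C[...,2]<.235)&(np.hypot(C[...,0]-p[0],C[...,1]-p[1])<.08); print(m.sum())
print(np.round(np.c_[C[m][:60]],3).tolist()[::4])
im,d=snap('side','side3.png');
plan((*fr(.044,-.0045,.16),10.2),(*fr(.044,-.0045,.089),10.2))
i=cv2.imread('pics/top3.png')[90:290,250:520];j=cv2.imread('pics/side3.png')[100:300,230:430]
cv2.imwrite('pics/b3.png',np.hstack([cv2.resize(i,(540,400)),cv2.resize(j,(400,400))])[:,:800] if 0 else cv2.resize(np.hstack([i,j]),None,fx=1.65,fy=1.65,interpolation=3))
```

```text
17
[[0.569, 0.032, 0.207], [0.567, 0.031, 0.208], [0.565, 0.029, 0.206], [0.563, 0.032, 0.196], [0.559, 0.03, 0.191]]
t 14.1 grasp [ 0.5711 -0.0065  0.201 ] rot [-1.800e+02 -5.000e-02  1.007e+01] w 0.0118 F [-0.5  1.2 -2.4]
 2 x shift [0.0017, 0.001, 0.0205] ; 1 x turn -0.13
 2 x shift [0.0, -0.0, 0.0355] ; 0 x turn -0.00
```

View pics/b3.png

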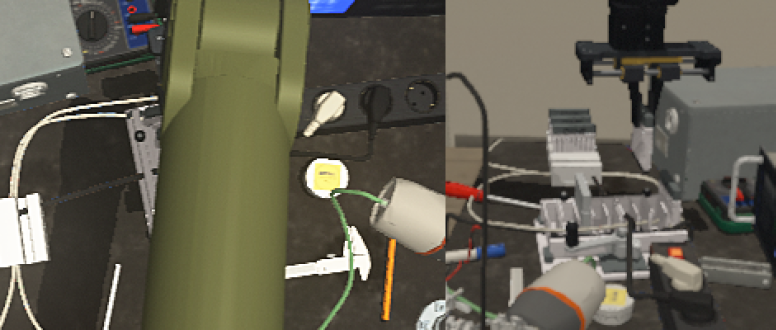

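Request:
jog_arm:
  rows:
    - [1,0.0017,0.001,0.02,0,0,0]
    - [1,0.0017,0.001,0.02,0,0,-0.1]
    - [1,0,0,0.012,0,0,0]
    - [1,0,0,0,0,0,0]

```text
time_s: 14.43
tool_pos: [0.5735, -0.0046, 0.3098]
tool_rot: [-180.0, 0.3, 10.5]
force: [-1.1, 0.2, -0.9]
grip_width: 0.0116
```

```bash
cat >> h.py <<'E'
def infr():
    o,p,_=now(); a=np.radians(FY); d=p[:2]-FO; print('in frame',np.round([d[0]*np.cos(a)+d[1]*np.sin(a),-d[0]*np.sin(a)+d[1]*np.cos(a),p[2]],4),'rot',np.round(o['tool_rot'],2),'F',np.round(o['force'],1),'w',round(o['grip_width'],4),'t',round(o['time_s'],1))
E
python3 - <<'E'
from h import *
infr();plan((*fr(.044,-.0045,.089),10.2))
E
```

```text
in frame [ 0.0426 -0.0009  0.1458] rot [-179.96    0.29   10.46] F [-1.1  0.2 -0.9] w 0.0116 t 14.4
t 14.4 grasp [ 0.5727 -0.0046  0.1458] rot [-179.96    0.29   10.46] w 0.0116 F [-1.1  0.2 -0.9]
 2 x shift [0.0007, 0.0018, 0.0284] ; 1 x turn 0.26
```

Request:
jog_arm:
  rows:
    - [1,0.0014,0.0036,0,0,0,0.2]
    - [1,0,0,0,0,0,0]
    - [1,0,0,0.015,0,0,0]
    - [1,0,0,0.01,0,0,0]
    - [1,0,0,0.01,0,0,0]
    - [1,0,0,0,0,0,0]
    - [1,0,0,0,0,0,0]

```text
time_s: 15.02
tool_pos: [0.5763, -0.0091, 0.277]
tool_rot: [-180.0, 0.1, 10.2]
force: [-3.2, -0.8, -3.1]
grip_width: 0.0117
```

Run:
```python
from h import *
infr()
```

```text
in frame [ 0.045 -0.006  0.113] rot [-1.7999e+02  1.2000e-01  1.0180e+01] F [-3.2 -0.8 -3.1] w 0.0117 t 15.0
```

Request:
jog_arm:
  rows:
    - [1,-0.0008,-0.001,0.006,0,0,0]
    - [1,0,0,0.006,0,0,0]
    - [1,0,0,0.006,0,0,0]
    - [1,0,0,0.004,0,0,0]
    - [1,0,0,0,0,0,0]
    - [1,0,0,0,0,0,0]

```text
time_s: 15.52
tool_pos: [0.5756, -0.0082, 0.2549]
tool_rot: [180.0, 0.0, 10.2]
force: [-2.0, -1.0, -3.7]
grip_width: 0.0119
```

Run:
```python
from h import *
infr()
```

```text
in frame [ 0.0447 -0.005   0.0909] rot [1.800e+02 4.000e-02 1.018e+01] F [-2.  -1.  -3.7] w 0.0119 t 15.5
```

Request:
jog_arm:
  rows:
    - [1,0,-0.001,0,0,0,0]
    - [1,0,-0.001,0,0,0,0]
    - [1,0,0,0,0,0,0]
    - [1,0,0,0,0,0,0]

```text
time_s: 15.85
tool_pos: [0.5753, -0.0069, 0.2556]
tool_rot: [180.0, 0.0, 10.2]
force: [-2.9, -2.7, -2.4]
grip_width: 0.0119
```

Request:
jog_arm:
  rows:
    - [1,0,-0.001,0,0,0,0]
    - [1,0,0,0,0,0,0]
    - [1,0,0,0,0,0,0]

```text
time_s: 16.1
tool_pos: [0.5752, -0.0058, 0.2557]
tool_rot: [180.0, 0.0, 10.2]
force: [-4.1, -3.2, -1.7]
grip_width: 0.0117
```

Request:
jog_arm:
  rows:
    - [1,0,-0.001,0,0,0,0]
    - [1,0,0,0,0,0,0]
    - [1,0,0,0,0,0,0]

```text
time_s: 16.35
tool_pos: [0.5751, -0.0051, 0.2557]
tool_rot: [179.9, 0.0, 10.2]
force: [-3.3, -4.2, -0.9]
grip_width: 0.0118
```

Request:
jog_arm:
  rows:
    - [1,0,-0.001,0,0,0,0]
    - [1,0,0,0,0,0,0]
    - [1,0,0,0,0,0,0]

```text
time_s: 16.6
tool_pos: [0.5749, -0.0049, 0.2558]
tool_rot: [179.9, -0.0, 10.1]
force: [-2.5, -4.7, -1.4]
grip_width: 0.0118
```

Request:
jog_arm:
  rows:
    - [1,0,-0.001,0,0,0,0]
    - [1,0,0,0,0,0,0]
    - [1,0,0,0,0,0,0]

```text
time_s: 16.85
tool_pos: [0.5748, -0.0045, 0.2559]
tool_rot: [179.8, -0.0, 10.1]
force: [-3.2, -6.3, -1.0]
grip_width: 0.0117
```

Request:
jog_arm:
  rows:
    - [1,0,-0.001,0,0,0,0]
    - [1,0,0,0,0,0,0]
    - [1,0,0,0,0,0,0]

```text
time_s: 17.1
tool_pos: [0.5747, -0.0042, 0.256]
tool_rot: [179.8, -0.0, 10.1]
force: [-2.2, -8.0, -1.5]
grip_width: 0.0119
```

Request:
jog_arm:
  rows:
    - [1,0,-0.001,0,0,0,0]
    - [1,0,0,0,0,0,0]
    - [1,0,0,0,0,0,0]

```text
time_s: 17.35
tool_pos: [0.5746, -0.0039, 0.2561]
tool_rot: [179.7, -0.0, 10.1]
force: [-2.8, -9.2, -1.0]
grip_width: 0.0117
```

Request:
jog_arm:
  rows:
    - [1,0,0.003,0,0,0,0]
    - [1,0,0.003,0,0,0,0]
    - [1,0,0.003,0,0,0,0]
    - [1,0,0,0,0,0,0]
    - [1,0,0,0,0,0,0]

```text
time_s: 17.77
tool_pos: [0.5757, -0.008, 0.2554]
tool_rot: [-179.8, 0.1, 10.2]
force: [-3.9, -0.3, -0.5]
grip_width: 0.0116
```

Request:
jog_arm:
  rows:
    - [1,0,0.003,0,0,0,0]
    - [1,0,0,0,0,0,0]
    - [1,0,0,0,0,0,0]

```text
time_s: 18.02
tool_pos: [0.5762, -0.0107, 0.2553]
tool_rot: [-179.8, 0.1, 10.3]
force: [-5.0, 1.6, -1.8]
grip_width: 0.0119
```

Request:
jog_arm:
  rows:
    - [1,0,0.001,0,0,0,0]
    - [1,0,0,0,0,0,0]
    - [1,0,0,0,0,0,0]

```text
time_s: 18.27
tool_pos: [0.5764, -0.0114, 0.2553]
tool_rot: [-179.8, 0.1, 10.3]
force: [-4.8, 1.6, -1.0]
grip_width: 0.0116
```

Request:
jog_arm:
  rows:
    - [1,0,0.001,0,0,0,0]
    - [1,0,0,0,0,0,0]
    - [1,0,0,0,0,0,0]

```text
time_s: 18.52
tool_pos: [0.5766, -0.0124, 0.2552]
tool_rot: [-179.8, 0.1, 10.3]
force: [-5.5, 2.1, -1.6]
grip_width: 0.0114
```

Request:
jog_arm:
  rows:
    - [1,0,0.001,0,0,0,0]
    - [1,0,0,0,0,0,0]
    - [1,0,0,0,0,0,0]

```text
time_s: 18.77
tool_pos: [0.5767, -0.0133, 0.2552]
tool_rot: [-179.8, 0.1, 10.3]
force: [-4.8, 0.5, -0.4]
grip_width: 0.0119
```

Request:
jog_arm:
  rows:
    - [1,0,0.001,0,0,0,0]
    - [1,0,0,0,0,0,0]
    - [1,0,0,0,0,0,0]

```text
time_s: 19.02
tool_pos: [0.5769, -0.0143, 0.2553]
tool_rot: [-179.8, 0.1, 10.3]
force: [-4.8, 1.6, -2.2]
grip_width: 0.0122
```

Request:
jog_arm:
  rows:
    - [1,0,0.001,0,0,0,0]
    - [1,0,0,0,0,0,0]
    - [1,0,0,0,0,0,0]

```text
time_s: 19.27
tool_pos: [0.5771, -0.0153, 0.2552]
tool_rot: [-179.8, 0.1, 10.3]
force: [-5.2, 1.4, -2.2]
grip_width: 0.0119
```

Request:
jog_arm:
  rows:
    - [1,0,0.001,0,0,0,0]
    - [1,0,0,0,0,0,0]
    - [1,0,0,0,0,0,0]

```text
time_s: 19.52
tool_pos: [0.5773, -0.0162, 0.2552]
tool_rot: [-179.8, 0.1, 10.3]
force: [-5.2, 1.8, -1.3]
grip_width: 0.0119
```

Request:
jog_arm:
  rows:
    - [1,0,0.001,0,0,0,0]
    - [1,0,0,0,0,0,0]
    - [1,0,0,0,0,0,0]

```text
time_s: 19.77
tool_pos: [0.5774, -0.0167, 0.2552]
tool_rot: [-179.8, 0.1, 10.3]
force: [-5.3, 2.6, -1.1]
grip_width: 0.0119
```

Request:
jog_arm:
  rows:
    - [1,0,0.001,0,0,0,0]
    - [1,0,0,0,0,0,0]
    - [1,0,0,0,0,0,0]

```text
time_s: 20.02
tool_pos: [0.5775, -0.0171, 0.2552]
tool_rot: [-179.7, 0.1, 10.3]
force: [-5.6, 3.1, -1.0]
grip_width: 0.0119
```

Request:
jog_arm:
  rows:
    - [1,0,0.001,0,0,0,0]
    - [1,0,0,0,0,0,0]
    - [1,0,0,0,0,0,0]

```text
time_s: 20.27
tool_pos: [0.5777, -0.0176, 0.2552]
tool_rot: [-179.6, 0.1, 10.3]
force: [-6.5, 5.0, 0.2]
grip_width: 0.0116
```

Run:
```python
from h import *
infr()
snap('top','t4.png');snap('side','s4.png')
i=cv2.imread('pics/t4.png')[140:270,300:430];j=cv2.imread('pics/s4.png')[180:310,270:400]
cv2.imwrite('pics/b4.png',cv2.resize(np.hstack([i,j]),None,fx=3,fy=3,interpolation=3))
```

```text
in frame [ 0.0449 -0.0136  0.0912] rot [-1.7964e+02  1.0000e-01  1.0330e+01] F [-6.5  5.   0.2] w 0.0116 t 20.3
```

View pics/b4.png

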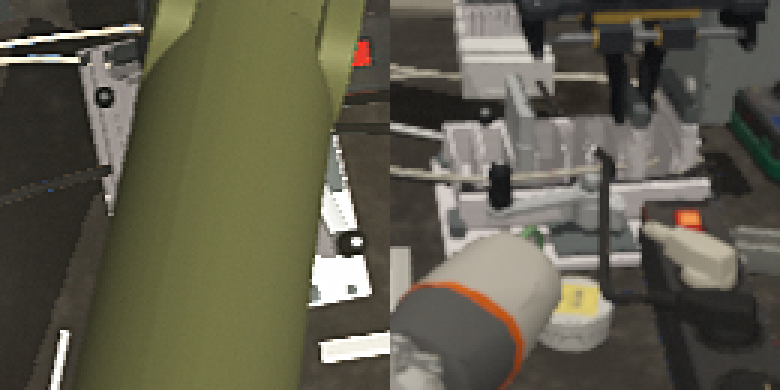

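Request:
jog_arm:
  rows:
    - [1,0,-0.003,0,0,0,0]
    - [1,0,-0.0035,0,0,0,0]
    - [1,0,0,0.002,0,0,0]
    - [1,0,0,0.002,0,0,0]
    - [1,0,0,0,0,0,0]
    - [1,0,0,0,0,0,0]

```text
time_s: 20.87
tool_pos: [0.5769, -0.0145, 0.2521]
tool_rot: [-179.9, 0.0, 10.2]
force: [-6.5, -0.5, 2.5]
grip_width: 0.012
```

Run:
```python
from h import *
infr()
```

```text
in frame [ 0.0448 -0.0112  0.0881] rot [-1.7995e+02  4.0000e-02  1.0200e+01] F [-6.5 -0.5  2.5] w 0.012 t 20.9
```

Request:
jog_arm:
  rows:
    - [0.72,0,0,0,0,0,0]
    - [0.72,0,0,0,0,0,0]
    - [0.72,0,0,0,0,0,0]
    - [0.72,0,0,-0.03,0,0,0]
    - [0.72,0,0,-0.03,0,0,0]
    - [0.72,0,0,-0.03,0,0,0]
    - [0.72,0,0,-0.02,0,0,0]
    - [0.72,-0.001,-0.03,0,0,0,0]
    - [0.72,-0.001,-0.03,0,0,0,0]
    - [0.72,-0.001,-0.03,0,0,0,0]
    - [0.72,0,0,0,0,0,0]

```text
time_s: 21.78
tool_pos: [0.5579, 0.081, 0.3622]
tool_rot: [-179.7, -0.2, 10.7]
force: [0.0, 0.4, 0.3]
grip_width: 0.0247
```

Request:
jog_arm:
  rows:
    - [0.72,0,0,0,0,0,-6.78]
    - [0.72,0,0,0,0,0,-6.78]
    - [0.72,0,0,0,0,0,-6.78]
    - [0.72,0,0,0,0,0,-6.78]
    - [0.72,0,0,0,0,0,-6.78]
    - [0.72,0,0,0,0,0,-6.78]
    - [0.72,0,0,0,0,0,-6.78]
    - [0.72,0,0,0,0,0,-6.78]
    - [0.72,0,0,0,0,0,-6.78]
    - [0.72,0,0,0,0,0,-6.78]
    - [0.72,0,0,0,0,0,-6.78]
    - [0.72,0,0,0,0,0,-6.78]

```text
time_s: 22.78
tool_pos: [0.5589, 0.0734, 0.3623]
tool_rot: [179.8, -0.1, 91.9]
force: [0.3, 0.3, 0.3]
grip_width: 0.0244
```

Run:
```python
from h import *
cards('top5.png')
plan((.4632,.250,.16,98.3),(.4632,.250,.084,98.3))
```

```text
card [617.  274.3  92.6 103.2 137.7   4.3] 150
card [ 554.  -124.5   95.3   85.    36.9    7. ] 60
card [490.1 -34.3  94.9 100.4  49.3  11.9] 145
card [462.7 250.3  92.5   7.3  79.9  12. ] 237
card [455.1 297.5  92.6   7.4  79.6  12.9] 242
card [448.5 344.   92.3   7.6  79.6  12.7] 244
t 22.8 grasp [0.5594 0.0736 0.1984] rot [ 1.7981e+02 -5.0000e-02  9.2180e+01] w 0.0243 F [ 0.1 -1.   0.5]
 6 x shift [0.03, -0.0149, 0.0064] ; 1 x turn -6.12
 2 x shift [0.0, -0.0, 0.038] ; 0 x turn -0.00
```

Request:
jog_arm:
  rows:
    - [0.72,0.03,-0.015,0.0064,0,0,0]
    - [0.72,0.03,-0.015,0.0064,0,0,0]
    - [0.72,0.03,-0.015,0.0064,0,0,0]
    - [0.72,0.03,-0.015,0.0064,0,0,0]
    - [0.72,0.03,-0.015,0.0064,0,0,0]
    - [0.72,0.03,-0.015,0.0064,0,0,0]
    - [0.72,0,0,0,0,0,-6.1]
    - [0.72,0,0,0,0,0,0]
    - [0.72,0,0,0,0,0,0]

```text
time_s: 23.58
tool_pos: [0.4638, 0.2509, 0.3237]
tool_rot: [179.9, -0.0, 97.4]
force: [0.9, -0.6, 0.1]
grip_width: 0.0242
```

Run:
```python
from h import *
plan((.4627,.2503,.084,98.3))
```

```text
t 23.6 grasp [0.4641 0.251  0.1597] rot [ 1.7989e+02 -3.0000e-02  9.7420e+01] w 0.0242 F [ 0.9 -0.6  0.1]
 2 x shift [-0.0002, -0.0008, 0.0378] ; 1 x turn -0.88
```

Request:
jog_arm:
  rows:
    - [0.72,0,-0.0015,0.0254,0,0,-0.8]
    - [0.72,0,0,0.0254,0,0,0]
    - [0.72,0,0,0.025,0,0,0]
    - [0.72,0,0,0,0,0,0]
    - [1,0,0,0,0,0,0]
    - [1,0,0,0,0,0,0]
    - [1,0,0,0,0,0,0]
    - [1,0,0,0,0,0,0]

```text
time_s: 24.25
tool_pos: [0.4631, 0.25, 0.2492]
tool_rot: [179.8, -0.0, 98.3]
force: [1.1, -2.5, 3.1]
grip_width: 0.0119
```

Request:
jog_arm:
  rows:
    - [1,0,0,-0.02,0,0,0]
    - [1,0,0,-0.025,0,0,0]
    - [1,0,0,-0.025,0,0,0]
    - [1,0,0,-0.025,0,0,0]
    - [1,0,0,-0.025,0,0,0]
    - [1,0,0,0,0,0,0]

```text
time_s: 24.75
tool_pos: [0.4634, 0.2512, 0.3735]
tool_rot: [179.5, -0.3, 98.4]
force: [1.2, 0.2, -1.3]
grip_width: 0.0117
```

Run:
```python
from h import *
plan((*fr(0,.06,.2),98.3),(*fr(0,.06,.2),10.2),(*fr(0,-.004,.165),10.2))
```

```text
t 24.8 grasp [0.4646 0.2524 0.2095] rot [179.5   -0.35  98.42] w 0.0117 F [ 1.2  0.2 -1.3]
 6 x shift [-0.0351, 0.0041, 0.0016] ; 1 x turn 0.12
 1 x shift [0.0, 0.0, 0.0] ; 13 x turn 6.78
 2 x shift [-0.0, 0.032, 0.0175] ; 0 x turn -0.00
```

Request:
jog_arm:
  rows:
    - [1,-0.0351,0.0041,0.001,0,0,0]
    - [1,-0.0351,0.0041,0.001,0,0,0]
    - [1,-0.0351,0.0041,0.001,0,0,0]
    - [1,-0.0351,0.0041,0.001,0,0,0]
    - [1,-0.0351,0.0041,0.001,0,0,0]
    - [1,-0.0351,0.0041,0.001,0,0,0]
    - [1,0,0,0,0,0,6.8]
    - [1,0,0,0,0,0,6.8]
    - [1,0,0,0,0,0,6.8]
    - [1,0,0,0,0,0,6.8]
    - [1,0,0,0,0,0,6.8]
    - [1,0,0,0,0,0,6.8]

```text
time_s: 25.75
tool_pos: [0.5169, 0.0459, 0.3613]
tool_rot: [-180.0, -0.0, 57.3]
force: [-0.3, 0.5, -1.7]
grip_width: 0.0118
```

Request:
jog_arm:
  rows:
    - [1,0,0,0,0,0,6.8]
    - [1,0,0,0,0,0,6.8]
    - [1,0,0,0,0,0,6.8]
    - [1,0,0,0,0,0,6.8]
    - [1,0,0,0,0,0,6.8]
    - [1,0,0,0,0,0,6.8]
    - [1,0,0,0,0,0,6.7]
    - [1,0,0.031,0.01,0,0,0]
    - [1,0,0.031,0.01,0,0,0]
    - [1,0,0,0.01,0,0,0]
    - [1,0,0,0,0,0,0]
    - [1,0,0,0,0,0,0]

```text
time_s: 26.75
tool_pos: [0.5276, -0.0148, 0.3309]
tool_rot: [-180.0, 0.1, 10.1]
force: [-0.6, 0.7, -0.5]
grip_width: 0.0115
```

Run:
```python
from h import *
infr();plan((*fr(0,-.0025,.11),10.2))
```

```text
in frame [-0.0037 -0.0029  0.1669] rot [-1.7995e+02  6.0000e-02  1.0100e+01] F [-0.6  0.7 -0.5] w 0.0115 t 26.8
t 26.8 grasp [ 0.5275 -0.0147  0.1669] rot [-1.7995e+02  6.0000e-02  1.0100e+01] w 0.0115 F [-0.6  0.7 -0.5]
 2 x shift [0.0019, -0.0002, 0.0285] ; 1 x turn -0.10
```

Request:
jog_arm:
  rows:
    - [1,0.0037,0,0.005,0,0,0]
    - [1,0,0,0.02,0,0,0]
    - [1,0,0,0.012,0,0,0]
    - [1,0,0,0.01,0,0,0]
    - [1,0,0,0.01,0,0,0]
    - [1,0,0,0,0,0,0]

```text
time_s: 27.25
tool_pos: [0.5311, -0.0138, 0.2725]
tool_rot: [180.0, 0.1, 10.2]
force: [0.2, -0.2, -2.1]
grip_width: 0.012
```

Run:
```python
from h import *
infr()
```

```text
in frame [-0.0003 -0.0027  0.1085] rot [1.7999e+02 1.2000e-01 1.0180e+01] F [ 0.2 -0.2 -2.1] w 0.012 t 27.2
```

Inside the guides, low force. Lower to the floor, release, rise.

Request:
jog_arm:
  rows:
    - [1,0,0,0.008,0,0,0]
    - [1,0,0,0.008,0,0,0]
    - [1,0,0,0.006,0,0,0]
    - [1,0,0,0,0,0,0]
    - [1,0,0,0,0,0,0]

```text
time_s: 27.67
tool_pos: [0.5317, -0.0145, 0.2521]
tool_rot: [180.0, 0.0, 10.1]
force: [-0.1, -0.3, -1.7]
grip_width: 0.0117
```

Run:
```python
from h import *
infr()
```

```text
in frame [ 0.0005 -0.0035  0.0881] rot [179.99   0.    10.13] F [-0.1 -0.3 -1.7] w 0.0117 t 27.7
```

Request:
jog_arm:
  rows:
    - [1,0,0,0.001,0,0,0]
    - [0.72,0,0,0,0,0,0]
    - [0.72,0,0,0,0,0,0]
    - [0.72,0,0,0,0,0,0]
    - [0.72,0,0,-0.03,0,0,0]
    - [0.72,0,0,-0.03,0,0,0]
    - [0.72,0,0,-0.03,0,0,0]
    - [0.72,0,0,-0.02,0,0,0]
    - [0.72,0,-0.03,0,0,0,0]
    - [0.72,0,-0.03,0,0,0,0]
    - [0.72,0,-0.03,0,0,0,0]

```text
time_s: 28.58
tool_pos: [0.5158, 0.0746, 0.3625]
tool_rot: [-179.9, -0.1, 10.0]
force: [0.4, -0.5, 0.4]
grip_width: 0.024
```

Request:
jog_arm:
  rows:
    - [0.72,0,0,0,0,0,-7]
    - [0.72,0,0,0,0,0,-7]
    - [0.72,0,0,0,0,0,-7]
    - [0.72,0,0,0,0,0,-7]
    - [0.72,0,0,0,0,0,-7]
    - [0.72,0,0,0,0,0,-7]
    - [0.72,0,0,0,0,0,-7]
    - [0.72,0,0,0,0,0,-7]
    - [0.72,0,0,0,0,0,-7]
    - [0.72,0,0,0,0,0,-7]
    - [0.72,0,0,0,0,0,-7]
    - [0.72,0,0,0,0,0,-7]

```text
time_s: 29.58
tool_pos: [0.5159, 0.074, 0.3617]
tool_rot: [180.0, -0.0, 94.5]
force: [0.1, -0.3, -0.5]
grip_width: 0.0243
```

Run:
```python
from h import *
cards('top6.png')
plan((.4552,.2975,.16,98.1))
```

```text
card [617.1 274.2  93.  102.8 137.1   3.8] 143
card [621.1 -18.1  94.3  99.3  33.1  11.6] 99
card [ 553.8 -127.3   94.8   85.9   38.7    6.7] 60
card [490.5 -35.9  94.7 100.3  46.3  12.1] 136
card [455.1 297.7  92.5   8.4  79.7  12.9] 241
card [448.5 344.1  92.5   8.2  79.9  12.5] 244
t 29.6 grasp [0.5161 0.0741 0.1977] rot [ 1.7995e+02 -2.0000e-02  9.4790e+01] w 0.0241 F [ 0.2 -0.2  0. ]
 7 x shift [0.0325, -0.006, 0.0054] ; 1 x turn -3.31
```

Request:
jog_arm:
  rows:
    - [0.72,0.0325,-0.006,0.0054,0,0,0]
    - [0.72,0.0325,-0.006,0.0054,0,0,0]
    - [0.72,0.0325,-0.006,0.0054,0,0,0]
    - [0.72,0.0325,-0.006,0.0054,0,0,0]
    - [0.72,0.0325,-0.006,0.0054,0,0,0]
    - [0.72,0.0325,-0.006,0.0054,0,0,0]
    - [0.72,0.0325,-0.006,0.0054,0,0,0]
    - [0.72,0,-0.001,0,0,0,-3.3]
    - [0.72,0,0,0,0,0,0]
    - [0.72,0,0,0,0,0,0]

```text
time_s: 30.47
tool_pos: [0.4568, 0.2975, 0.3237]
tool_rot: [180.0, 0.0, 97.3]
force: [1.2, -0.5, 0.6]
grip_width: 0.0247
```

Run:
```python
from h import *
plan((.4551,.2977,.084,98.3))
```

```text
t 30.5 grasp [0.4569 0.2974 0.1597] rot [1.7997e+02 3.0000e-02 9.7270e+01] w 0.0247 F [ 1.2 -0.5  0.6]
 2 x shift [0.0002, -0.0009, 0.0379] ; 1 x turn -1.03
```

Request:
jog_arm:
  rows:
    - [0.72,0,-0.0018,0.0254,0,0,-0.8]
    - [0.72,0,0,0.0254,0,0,0]
    - [0.72,0,0,0.025,0,0,0]
    - [0.72,0,0,0,0,0,0]
    - [1,0,0,0,0,0,0]
    - [1,0,0,0,0,0,0]
    - [1,0,0,0,0,0,0]
    - [1,0,0,0,0,0,0]

```text
time_s: 31.13
tool_pos: [0.4558, 0.2974, 0.2497]
tool_rot: [179.8, -0.1, 98.2]
force: [0.3, -1.6, 3.5]
grip_width: 0.0114
```

Request:
jog_arm:
  rows:
    - [1,0,0,-0.02,0,0,0]
    - [1,0,0,-0.025,0,0,0]
    - [1,0,0,-0.025,0,0,0]
    - [1,0,0,-0.025,0,0,0]
    - [1,0,0,-0.025,0,0,0]
    - [1,0,0,0,0,0,0]

```text
time_s: 31.63
tool_pos: [0.4562, 0.2983, 0.3741]
tool_rot: [179.5, -0.4, 98.2]
force: [1.0, 1.0, -0.8]
grip_width: 0.0118
```

Run:
```python
from h import *
plan((.46,.07,.2,98.3),(*fr(-.088,.06,.2),10.2),(*fr(-.088,-.004,.165),10.2))
```

```text
t 31.6 grasp [0.4574 0.2995 0.2101] rot [179.51  -0.37  98.22] w 0.0118 F [ 1.   1.  -0.8]
 7 x shift [-0.0325, -0.0043, 0.0014] ; 1 x turn -0.08
 2 x shift [-0.0167, -0.0159, -0.0] ; 13 x turn 6.78
 2 x shift [-0.0, 0.032, 0.0175] ; 0 x turn -0.00
```

Request:
jog_arm:
  rows:
    - [1,-0.0325,-0.0043,0.001,0,0,0]
    - [1,-0.0325,-0.0043,0.001,0,0,0]
    - [1,-0.0325,-0.0043,0.001,0,0,0]
    - [1,-0.0325,-0.0043,0.001,0,0,0]
    - [1,-0.0325,-0.0043,0.001,0,0,0]
    - [1,-0.0325,-0.0043,0.001,0,0,0]
    - [1,-0.0325,-0.0043,0.001,0,0,0]
    - [1,0,0,0,0,0,6.8]
    - [1,0,0,0,0,0,6.8]
    - [1,0,0,0,0,0,6.8]
    - [1,0,0,0,0,0,6.8]
    - [1,0,0,0,0,0,6.8]

```text
time_s: 32.63
tool_pos: [0.4573, 0.068, 0.3608]
tool_rot: [-180.0, -0.1, 63.9]
force: [-0.1, -0.3, -0.3]
grip_width: 0.0116
```

Request:
jog_arm:
  rows:
    - [1,0,0,0,0,0,6.8]
    - [1,0,0,0,0,0,6.8]
    - [1,0,0,0,0,0,6.8]
    - [1,0,0,0,0,0,6.8]
    - [1,0,0,0,0,0,6.8]
    - [1,0,0,0,0,0,6.8]
    - [1,0,0,0,0,0,6.8]
    - [1,0,0,0,0,0,6.4]
    - [1,0,0,0,0,0,0]

```text
time_s: 33.38
tool_pos: [0.4574, 0.0681, 0.3608]
tool_rot: [-180.0, -0.0, 10.1]
force: [-0.0, 0.3, -1.0]
grip_width: 0.012
```

Run:
```python
from h import *
infr();plan((*fr(-.0875,-.0025,.17),10.2))
```

```text
in frame [-0.058   0.0911  0.1968] rot [-1.7997e+02 -2.0000e-02  1.0060e+01] F [-0.   0.3 -1. ] w 0.012 t 33.4
t 33.4 grasp [0.4574 0.0682 0.1968] rot [-1.7997e+02 -2.0000e-02  1.0060e+01] w 0.012 F [-0.   0.3 -1. ]
 3 x shift [-0.0098, 0.0312, 0.0089] ; 1 x turn -0.14
```

Request:
jog_arm:
  rows:
    - [1,-0.0148,0.0233,0,0,0,0]
    - [1,-0.0148,0.0233,0,0,0,0]
    - [1,0,0.0235,0,0,0,0]
    - [1,0,0.0235,0,0,0,-0.1]
    - [1,0,0,0.02,0,0,0]
    - [1,0,0,0,0,0,0]
    - [1,0,0,0,0,0,0]

```text
time_s: 33.97
tool_pos: [0.4444, -0.029, 0.3402]
tool_rot: [-180.0, 0.1, 10.4]
force: [-1.0, 0.4, -1.5]
grip_width: 0.0124
```

Run:
```python
from h import *
infr();plan((*fr(-.088,-.0025,.11),10.2))
```

```text
in frame [-0.0883 -0.0021  0.1762] rot [-1.7997e+02  1.2000e-01  1.0430e+01] F [-1.   0.4 -1.5] w 0.0124 t 34.0
t 34.0 grasp [ 0.444  -0.0289  0.1762] rot [-1.7997e+02  1.2000e-01  1.0430e+01] w 0.0124 F [-1.   0.4 -1.5]
 2 x shift [0.0002, 0.0002, 0.0331] ; 1 x turn 0.23
```

Request:
jog_arm:
  rows:
    - [1,0,0,0.02,0,0,0.2]
    - [1,0,0,0.02,0,0,0]
    - [1,0,0,0.012,0,0,0]
    - [1,0,0,0.008,0,0,0]
    - [1,0,0,0.008,0,0,0]
    - [1,0,0,0,0,0,0]

```text
time_s: 34.47
tool_pos: [0.4446, -0.0285, 0.2719]
tool_rot: [180.0, 0.1, 10.2]
force: [-0.4, -0.5, -1.6]
grip_width: 0.0114
```

Run:
```python
from h import *
infr()
```

```text
in frame [-0.088  -0.0018  0.1079] rot [1.7999e+02 1.1000e-01 1.0240e+01] F [-0.4 -0.5 -1.6] w 0.0114 t 34.5
```

Request:
jog_arm:
  rows:
    - [1,0,0,0.008,0,0,0]
    - [1,0,0,0.008,0,0,0]
    - [1,0,0,0.005,0,0,0]
    - [1,0,0,0,0,0,0]
    - [0.72,0,0,0,0,0,0]
    - [0.72,0,0,0,0,0,0]
    - [0.72,0,0,0,0,0,0]
    - [0.72,0,0,-0.03,0,0,0]
    - [0.72,0,0,-0.03,0,0,0]
    - [0.72,0,0,-0.01,0,0,0]
    - [0.72,0,0,0,0,0,0]
    - [0.72,0,0,0,0,0,0]

```text
time_s: 35.47
tool_pos: [0.4451, -0.0291, 0.3218]
tool_rot: [-180.0, -0.1, 10.2]
force: [-0.5, 0.6, -1.2]
grip_width: 0.0243
```

Run:
```python
from h import *
infr();plan((*fr(-.044,0,.16),10.2),(*fr(-.044,0,.086),10.2))
```

```text
in frame [-0.0871 -0.0023  0.1578] rot [-1.7996e+02 -9.0000e-02  1.0160e+01] F [-0.5  0.6 -1.2] w 0.0243 t 35.5
t 35.5 grasp [ 0.4453 -0.0289  0.1578] rot [-1.7996e+02 -9.0000e-02  1.0160e+01] w 0.0243 F [-0.5  0.6 -1.2]
 2 x shift [0.0215, -0.0012, -0.0011] ; 0 x turn -0.04
 2 x shift [0.0, -0.0, 0.037] ; 0 x turn -0.00
```

Request:
jog_arm:
  rows:
    - [0.72,0.0215,-0.0012,0,0,0,0]
    - [0.72,0.0215,-0.0012,0,0,0,0]
    - [0.72,0,0,0,0,0,0]
    - [0.72,0,0,0.025,0,0,0]
    - [0.72,0,0,0.025,0,0,0]
    - [0.72,0,0,0.023,0,0,0]
    - [0.72,0,0,0,0,0,0]
    - [1,0,0,0,0,0,0]
    - [1,0,0,0,0,0,0]
    - [1,0,0,0,0,0,0]
    - [1,0,0,0,0,0,0]

```text
time_s: 36.38
tool_pos: [0.4873, -0.0193, 0.2498]
tool_rot: [-180.0, -0.1, 10.1]
force: [-0.5, 0.2, -0.8]
grip_width: 0.0118
```

Run:
```python
from h import *
infr()
```

```text
in frame [-0.0437 -0.0002  0.0858] rot [-1.7997e+02 -1.2000e-01  1.0140e+01] F [-0.5  0.2 -0.8] w 0.0118 t 36.4
```

Request:
jog_arm:
  rows:
    - [1,0,0,-0.01,0,0,0]
    - [1,0,0,-0.015,0,0,0]
    - [1,0,0,-0.02,0,0,0]
    - [1,0,0,-0.025,0,0,0]
    - [1,0,0,-0.025,0,0,0]
    - [1,0,0,-0.02,0,0,0]
    - [1,0,-0.02,0,0,0,0]
    - [1,0,-0.035,0,0,0,0]
    - [1,0,-0.035,0,0,0,0]
    - [1,0,0,0,0,0,0]

```text
time_s: 37.22
tool_pos: [0.4696, 0.0762, 0.3649]
tool_rot: [-179.7, -0.1, 10.7]
force: [-0.6, 0.6, -2.5]
grip_width: 0.0114
```

Run:
```python
from h import *
infr();cards('top7.png');im,d=snap('top')
for t in('rack',):
  print([(x['conf'],at_z('top',x['position'],0)) for x in landmark_of('top',t)])
C=cloud('top',d); m=(C[...,2]>.036)&(C[...,2]<.043)&(C[...,1]>.12)&(C[...,1]<.42)&(C[...,0]<.58)&(C[...,0]>.36)
print(m.sum(),cv2.minAreaRect((C[m][:,:2]*1000).astype(np.float32)))
```

```text
in frame [-0.0444  0.0976  0.2009] rot [-1.7974e+02 -7.0000e-02  1.0660e+01] F [-0.6  0.6 -2.5] w 0.0114 t 37.2
card [617.1 274.5  93.2 103.1 137.9   3.8] 147
card [617.    4.1  94.4 100.1  79.2  12. ] 227
card [576.9 -18.3  94.5 100.7  62.1  12.1] 182
card [ 553.9 -127.3   95.3   85.6   38.6    6.7] 64
card [533.6 -24.8  94.5 100.   51.5  11.7] 146
card [448.7 344.7  92.4   8.2  79.6  13.3] 242
card [446.8 -39.8  94.8 100.   49.5  11.6] 141
[(0.39, array([ 0.57821046, -0.0100783 ,  0.        ]))]
2188 ((466.1829528808594, 277.15460205078125), (90.20116424560547, 191.3744659423828), 8.013203620910645)
```

Run:
```python
from h import *
im,d=snap('top');C=cloud('top',d)
m=(C[...,2]>.034)&(C[...,2]<.044)&(C[...,1]>.12)&(C[...,1]<.42)&(C[...,0]<.58)&(C[...,0]>.36)
P=C[m][:,:2]; o=np.array([.4627,.2503])
for yaw in (7.5,8.2,9):
    a=np.radians(yaw); r=np.array([np.sin(a),-np.cos(a)]); w=np.array([np.cos(a),np.sin(a)])
    u=(P-o)@r; v=(P-o)@w; h,e=np.histogram(u,bins=np.arange(-.15,.08,.002)); print(yaw,'v',np.percentile(v,[1,99]).round(4)); print(dict(zip((e[:-1]*1000).round().astype(int).tolist(),h.tolist())))
cv2.imwrite('pics/b8.png',cv2.resize(im[190:290,170:330,::-1],None,fx=5,fy=5,interpolation=3))
```

```text
7.5 v [-0.0279  0.0605]
{-150: 0, -148: 0, -146: 0, -144: 0, -142: 0, -140: 0, -138: 0, -136: 0, -134: 0, -132: 0, -130: 0, -128: 0, -126: 0, -124: 2, -122: 0, -120: 3, -118: 1, -116: 2, -114: 2, -112: 3, -110: 2, -108: 1, -106: 0, -104: 0, -102: 0, -100: 8, -98: 30, -96: 16, -94: 15, -92: 34, -90: 36, -88: 43, -86: 35, -84: 36, -82: 35, -80: 37, -78: 43, -76: 34, -74: 33, -72: 42, -70: 34, -68: 33, -66: 40, -64: 39, -62: 44, -60: 18, -58: 3, -56: 4, -54: 4, -52: 3, -50: 2, -48: 3, -46: 16, -44: 41, -42: 38, -40: 35, -38: 39, -36: 37, -34: 39, -32: 35, -30: 40, -28: 34, -26: 36, -24: 46, -22: 33, -20: 36, -18: 38, -16: 36, -14: 39, -12: 11, -10: 4, -8: 4, -6: 4, -4: 4, -2: 2, 0: 4, 2: 19, 4: 38, 6: 37, 8: 37, 10: 38, 12: 33, 14: 42, 16: 39, 18: 35, 20: 37, 22: 36, 24: 40, 26: 37, 28: 34, 30: 38, 32: 38, 34: 40, 36: 8, 38: 0, 40: 0, 42: 0, 44: 0, 46: 0, 48: 0, 50: 15, 52: 43, 54: 34, 56: 39, 58: 41, 60: 31, 62: 36, 64: 39, 66: 25, 68: 0, 70: 0, 72: 0, 74: 0, 76: 0}
8.2 v [-0.0274  0.0608]
{-150: 0, -148: 0, -146: 0, -144: 0, -142: 0, -140: 0, -138: 0, -136: 0, -134: 0, -132: 0, -130: 
[... 1130 characters left out ...]
 -94: 9, -92: 32, -90: 39, -88: 39, -86: 34, -84: 39, -82: 39, -80: 32, -78: 40, -76: 32, -74: 40, -72: 37, -70: 37, -68: 34, -66: 38, -64: 40, -62: 46, -60: 26, -58: 3, -56: 3, -54: 3, -52: 3, -50: 3, -48: 4, -46: 8, -44: 36, -42: 39, -40: 39, -38: 37, -36: 35, -34: 40, -32: 35, -30: 38, -28: 39, -26: 37, -24: 42, -22: 33, -20: 37, -18: 37, -16: 35, -14: 40, -12: 20, -10: 4, -8: 4, -6: 3, -4: 5, -2: 2, 0: 3, 2: 10, 4: 43, 6: 32, 8: 38, 10: 37, 12: 41, 14: 35, 16: 39, 18: 36, 20: 36, 22: 39, 24: 33, 26: 42, 28: 34, 30: 39, 32: 35, 34: 40, 36: 18, 38: 0, 40: 0, 42: 0, 44: 0, 46: 0, 48: 0, 50: 9, 52: 37, 54: 38, 56: 39, 58: 37, 60: 38, 62: 35, 64: 39, 66: 31, 68: 0, 70: 0, 72: 0, 74: 0, 76: 0}
```

View pics/b8.png

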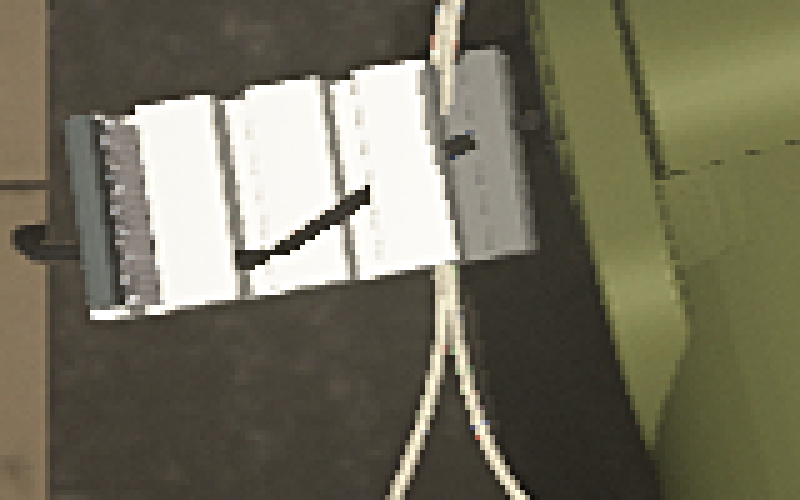

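```bash
cat >> h.py <<'E'
def rack(yaw=8.2):
    im,d=snap('top');C=cloud('top',d)
    B=(C[...,1]>.1)&(C[...,1]<.45)&(C[...,0]<.6)&(C[...,0]>.34)
    m=B&(C[...,2]>.034)&(C[...,2]<.044)
    n,l,st,_=cv2.connectedComponentsWithStats(m.astype(np.uint8)); P=C[m&np.isin(l,[i for i in range(1,n) if st[i,4]>40])][:,:2]
    r=cv2.minAreaRect((P*1000).astype(np.float32)); print('rack rect',np.round(r[0],1),np.round(r[1],1),round(r[2],1))
    a=np.radians(r[2] if r[2]<45 else r[2]-90); row=np.array([np.sin(a),-np.cos(a)]); w=np.array([np.cos(a),np.sin(a)]); o=np.array(r[0])/1000
    u=(P-o)@row*1000; h,e=np.histogram(u,bins=np.arange(-100,100,.5)); occ=np.array([h[max(0,i-2):i+3].sum() for i in range(len(h))])<15
    n,l=cv2.connectedComponents(occ.astype(np.uint8)[None]); 
    for i in range(1,n):
        k=np.where(l[0]==i)[0]
        if len(k)>8 and abs(e[k].mean())<90: c=e[k].mean()+.25; print('gap u',round(c,1),'width',len(k)*.5,'centre',np.round(o+row*c/1000,4))
    q=B&(C[...,2]>.086)&(C[...,2]<.1); n,l=cv2.connectedComponents(q.astype(np.uint8))
    for i in range(1,n):
        if (l==i).sum()>100: s=cv2.minAreaRect((C[l==i][:,:2]*1000).astype(np.float32)); print('card top',np.round(s[0],1),np.round(s[1],1),round(s[2],1),'u',round(float((np.array(s[0])/1000-o)@row)*1000,1),'v',round(float((np.array(s[0])/1000-o)@w)*1000,1))
E
python3 - <<'E'
from h import *
rack()
E
```

```text
rack rect [522.1 288.3] [184.5 192.9] 8.3
gap u -85.2 width 29.5 centre [0.5098 0.3727]
gap u -22.8 width 12.5 centre [0.5188 0.3108]
gap u 25.0 width 13.0 centre [0.5257 0.2635]
gap u 73.2 width 13.5 centre [0.5326 0.2158]
card top [463.  355.6] [80.  14.3] 9.2 u -75.1 v -48.8
```

```bash
sed -i "s/r=cv2.minAreaRect((P\*1000)/P=P[(P[:,0]-.158*(P[:,1]-.28))<.53]; r=cv2.minAreaRect((P*1000)/" h.py
python3 - <<'E'
from h import *
rack()
E
```

```text
rack rect [477.2 267.6] [ 90.2 165.4] 8.1
gap u -37.0 width 13.0 centre [0.472  0.3043]
gap u 11.0 width 13.0 centre [0.4787 0.2568]
gap u 59.0 width 14.0 centre [0.4855 0.2092]
card top [462.9 353.4] [79.3 13.7] 7.0 u -86.9 v -2.1
```

Run:
```python
from h import *
plan((.4787,.2568,.2,98.1))
```

```text
t 37.5 grasp [0.4714 0.068  0.2002] rot [ 1.8e+02 -3.0e-02  1.0e+01] w 0.012 F [-0.2 -1.  -1. ]
 5 x shift [0.008, -0.0369, 0.0] ; 13 x turn -6.78
```

Request:
jog_arm:
  rows:
    - [1,0.008,-0.0369,0,0,0,0]
    - [1,0.008,-0.0369,0,0,0,0]
    - [1,0.008,-0.0369,0,0,0,0]
    - [1,0.008,-0.0369,0,0,0,0]
    - [1,0.008,-0.0369,0,0,0,0]
    - [1,0,0,0,0,0,-6.8]
    - [1,0,0,0,0,0,-6.8]
    - [1,0,0,0,0,0,-6.8]
    - [1,0,0,0,0,0,-6.8]
    - [1,0,0,0,0,0,-6.8]
    - [1,0,0,0,0,0,-6.8]
    - [1,0,0,0,0,0,-6.8]

```text
time_s: 38.52
tool_pos: [0.4786, 0.2569, 0.3638]
tool_rot: [180.0, 0.0, 57.9]
force: [-0.5, -0.4, -1.5]
grip_width: 0.0118
```

Request:
jog_arm:
  rows:
    - [1,0,0,0,0,0,-6.8]
    - [1,0,0,0,0,0,-6.8]
    - [1,0,0,0,0,0,-6.8]
    - [1,0,0,0,0,0,-6.8]
    - [1,0,0,0,0,0,-6.8]
    - [1,0,0,0,0,0,-6.5]
    - [1,0,0,0,0,0,0]
    - [1,0,0,0,0,0,0]

```text
time_s: 39.18
tool_pos: [0.4785, 0.2571, 0.3638]
tool_rot: [180.0, 0.0, 98.0]
force: [-0.1, -0.5, -1.3]
grip_width: 0.0118
```

Run:
```python
from h import *
plan((.4787,.2568,.13,98.1)); rack()
```

```text
t 39.2 grasp [0.4785 0.2571 0.1998] rot [1.800e+02 1.000e-02 9.796e+01] w 0.0118 F [-0.1 -0.5 -1.3]
 2 x shift [-0.0002, 0.0001, 0.0349] ; 1 x turn -0.14
rack rect [471.6 246.1] [ 72.6 123.9] 8.3
gap u -50.2 width 99.5 centre [0.4644 0.2958]
gap u 37.0 width 33.0 centre [0.477  0.2095]
gap u 81.0 width 37.0 centre [0.4833 0.166 ]
```

Request:
jog_arm:
  rows:
    - [1,0,0,0.025,0,0,0]
    - [1,0,0,0.025,0,0,0]
    - [1,0,0,0.025,0,0,0]
    - [1,0,0,0,0,0,0]
    - [1,0,0,0,0,0,0]

```text
time_s: 39.65
tool_pos: [0.4776, 0.2576, 0.288]
tool_rot: [-179.9, 0.1, 98.1]
force: [0.9, -0.2, -0.7]
grip_width: 0.0116
```

Run:
```python
from h import *
plan((.4787,.2568,.12,98.1)); snap('side','s9.png'); snap('top','t9.png')
i=cv2.imread('pics/s9.png')[140:240,260:370];j=cv2.imread('pics/t9.png')[190:290,170:330]
cv2.imwrite('pics/b9.png',cv2.resize(np.hstack([i,j]),None,fx=2.9,fy=4,interpolation=3))
```

```text
t 39.6 grasp [0.4773 0.2573 0.124 ] rot [-1.7986e+02  1.0000e-01  9.8130e+01] w 0.0116 F [ 0.9 -0.2 -0.7]
 1 x shift [-0.0007, 0.0014, 0.004] ; 0 x turn 0.03
```

View pics/b9.png

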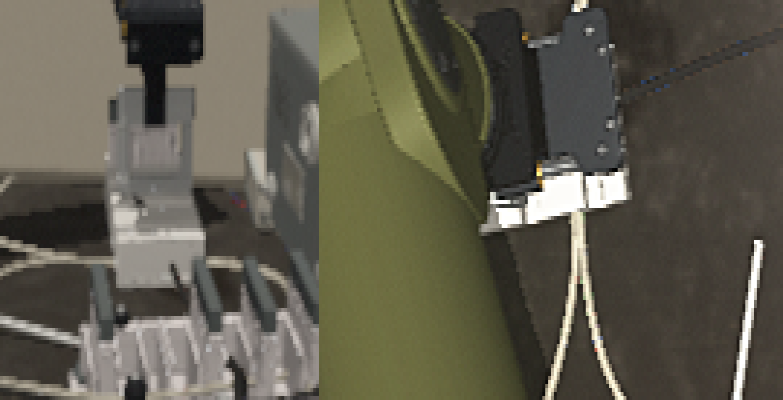

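Request:
jog_arm:
  rows:
    - [1,-0.0005,0.0012,0,0,0,0]
    - [1,0,0,0.005,0,0,0]
    - [1,0,0,0.005,0,0,0]
    - [1,0,0,0.005,0,0,0]
    - [1,0,0,0,0,0,0]
    - [1,0,0,0,0,0,0]

```text
time_s: 40.25
tool_pos: [0.4799, 0.2578, 0.2757]
tool_rot: [179.9, -0.1, 98.2]
force: [-3.0, -2.0, 9.6]
grip_width: 0.0119
```

Request:
jog_arm:
  rows:
    - [1,0,0,0.004,0,0,0]
    - [1,0,0,0.004,0,0,0]
    - [1,0,0,0,0,0,0]
    - [1,0,0,0,0,0,0]

```text
time_s: 40.58
tool_pos: [0.4816, 0.2577, 0.2725]
tool_rot: [179.7, -0.2, 98.2]
force: [-7.7, -6.4, 35.4]
grip_width: 0.012
```

Request:
jog_arm:
  rows:
    - [1,0,0,-0.009,0,0,0]
    - [1,0,0,-0.009,0,0,0]
    - [1,-0.002,-0.001,0,0,0,0]
    - [1,0,0,0,0,0,0]
    - [1,0,0,0,0,0,0]

```text
time_s: 41.0
tool_pos: [0.4781, 0.2553, 0.2828]
tool_rot: [-179.9, 0.0, 98.2]
force: [0.2, 0.3, -1.2]
grip_width: 0.012
```

Run:
```python
from h import *
plan((.4787,.2568,.12,98.1))
im,d=snap('side'); C=cloud('side',d)
B=(C[...,1]>.12)&(C[...,1]<.42)&(C[...,0]>.38)&(C[...,0]<.54)&(C[...,2]<.3)
# vertical faces seen from -y: dummy face near y~.25
for lo,hi in((.05,.07),(.07,.1),(.1,.13),(.13,.15)):
    P=C[B&(C[...,2]>lo)&(C[...,2]<hi)&(C[...,1]<.30)]
    if len(P)>20:
        f=np.polyfit(P[:,0],P[:,1],1); print(lo,len(P),'face y at x=.4787',np.polyval(f,.4787).round(4),'slope',f[0].round(3),np.percentile(P[:,0],[1,99]).round(4))
P=C[B&(C[...,2]>.008)&(C[...,2]<.036)&(C[...,1]<.22)]; f=np.polyfit(P[:,0],P[:,1],1); print('rack face',np.polyval(f,.4787),f[0],np.percentile(P[:,0],[1,99]).round(4),len(P))
```

```text
t 41.0 grasp [0.4779 0.2552 0.1188] rot [-1.7992e+02  4.0000e-02  9.8230e+01] w 0.012 F [ 0.2  0.3 -1.2]
 1 x shift [0.0015, 0.0011, -0.0012] ; 1 x turn 0.13
0.05 128 face y at x=.4787 0.2503 slope 0.14 [0.4352 0.5125]
0.07 89 face y at x=.4787 0.2506 slope 0.131 [0.4348 0.5151]
0.1 230 face y at x=.4787 0.2468 slope 0.148 [0.4384 0.5142]
0.13 65 face y at x=.4787 0.2415 slope 0.065 [0.4404 0.5116]
rack face 0.18380173806383926 -0.11309360822304726 [0.3895 0.5352] 303
```

Run:
```python
from h import *
im,d=snap('side'); C=cloud('side',d)
def fit(zlo,zhi,y0,y1,it=15):
    m=(C[...,2]>zlo)&(C[...,2]<zhi)&(C[...,1]>y0)&(C[...,1]<y1)&(C[...,0]>.42)&(C[...,0]<.53); P=C[m]
    yv=P[:,1]-np.tan(np.radians(8.1))*(P[:,0]-.4787); h,e=np.histogram(yv,bins=np.arange(y0,y1,.001)); c=e[h.argmax()]+.0005
    k=abs(yv-c)<.004; print(zlo,len(P),k.sum(),'face y',np.median(yv[k]).round(4),'x',np.percentile(P[k][:,0],[1,99]).round(4), 'y slope',np.polyfit(P[k][:,0],P[k][:,1],1)[0].round(3))
fit(.008,.036,.165,.205); fit(.05,.07,.23,.28); fit(.07,.1,.23,.28); fit(.1,.125,.23,.28)
fit(.06,.09,.33,.38)
```

```text
0.008 239 215 face y 0.1827 x [0.4428 0.528 ] y slope 0.137
0.05 121 104 face y 0.2499 x [0.4356 0.5125] y slope 0.148
0.07 90 61 face y 0.2491 x [0.4386 0.515 ] y slope 0.162
0.1 181 116 face y 0.249 x [0.4385 0.5143] y slope 0.148
0.06 66 64 face y 0.3462 x [0.4227 0.4983] y slope 0.135
```

Request:
jog_arm:
  rows:
    - [1,-0.001,0,0,0,0,0]
    - [1,0,0,0.004,0,0,0]
    - [1,0,0,0.004,0,0,0]
    - [1,0,0,0.003,0,0,0]
    - [1,0,0,0,0,0,0]
    - [1,0,0,0,0,0,0]

```text
time_s: 41.6
tool_pos: [0.4785, 0.2546, 0.2723]
tool_rot: [-180.0, 0.0, 98.2]
force: [-0.3, 0.5, -1.8]
grip_width: 0.0116
```

Run:
```python
from h import *
plan((.4787,.2568,.12,98.1))
```

```text
t 41.6 grasp [0.4784 0.2545 0.1083] rot [-1.7996e+02  2.0000e-02  9.8240e+01] w 0.0116 F [-0.3  0.5 -1.8]
 1 x shift [0.0022, 0.0006, -0.0117] ; 1 x turn 0.14
```

Request:
jog_arm:
  rows:
    - [1,0,0,0.004,0,0,0]
    - [1,0,0,0.004,0,0,0]
    - [1,0,0,0,0,0,0]
    - [1,0,0,0,0,0,0]

```text
time_s: 41.93
tool_pos: [0.4785, 0.2545, 0.2644]
tool_rot: [-180.0, 0.0, 98.2]
force: [-0.2, -0.5, -1.5]
grip_width: 0.0116
```

Request:
jog_arm:
  rows:
    - [1,0,0,0.005,0,0,0]
    - [1,0,0,0.005,0,0,0]
    - [1,0,0,0,0,0,0]
    - [1,0,0,0,0,0,0]

```text
time_s: 42.27
tool_pos: [0.4785, 0.2545, 0.2543]
tool_rot: [-180.0, 0.0, 98.2]
force: [-0.2, -0.4, -2.2]
grip_width: 0.0117
```

Request:
jog_arm:
  rows:
    - [1,0,0,0.004,0,0,0]
    - [1,0,0,0.003,0,0,0]
    - [1,0,0,0,0,0,0]
    - [1,0,0,0,0,0,0]

```text
time_s: 42.6
tool_pos: [0.4785, 0.2546, 0.2475]
tool_rot: [-180.0, 0.0, 98.2]
force: [0.9, 0.4, -0.6]
grip_width: 0.0115
```

Request:
jog_arm:
  rows:
    - [0.72,0,0,0,0,0,0]
    - [0.72,0,0,0,0,0,0]
    - [0.72,0,0,0,0,0,0]
    - [0.72,0,0,-0.025,0,0,0]
    - [0.72,0,0,-0.03,0,0,0]
    - [0.72,0,0,-0.03,0,0,0]
    - [0.72,0,0,-0.03,0,0,0]
    - [0.72,-0.035,0,0,0,0,0]
    - [0.72,-0.035,0,0,0,0,0]
    - [0.72,-0.035,0,0,0,0,0]
    - [0.72,-0.035,0,0,0,0,0]
    - [0.72,-0.02,0,0,0,0,0]

```text
time_s: 43.6
tool_pos: [0.502, 0.0917, 0.3635]
tool_rot: [179.9, 0.0, 98.0]
force: [0.9, -0.8, -0.1]
grip_width: 0.0242
```

Run:
```python
from h import *
infr(); rack(); cards('top10.png')
```

```text
in frame [-0.0097  0.1062  0.1995] rot [1.7992e+02 4.0000e-02 9.7990e+01] F [ 0.9 -0.8 -0.1] w 0.0242 t 43.6
rack rect [473.3 295.9] [ 90.1 160.3] 8.2
gap u -64.5 width 23.0 centre [0.4641 0.3598]
gap u -8.2 width 13.5 centre [0.4721 0.3041]
gap u 34.8 width 21.5 centre [0.4782 0.2615]
gap u 87.5 width 24.0 centre [0.4858 0.2093]
card top [478.5 256.6] [79.9 12.2] 8.3 u 39.7 v -0.4
card top [463.5 350.7] [78.5 13.4] 9.6 u -55.6 v -1.9
card [617.2 276.   93.  102.4 134.    4.3] 143
card [618.   -1.9  94.4  99.4  66.3  12.3] 199
card [579.5 -32.3  94.5 100.8  34.1  12.1] 98
card [ 554.2 -123.6   94.3   85.4   34.9    6.4] 61
card [535.5 -35.5  94.9 101.4  29.1  11.7] 83
card [478.4 256.7  92.7   8.4  79.4  12.4] 242
card [463.6 350.9  92.5   8.6  78.7  12.4] 242
card [444.9 -29.3  94.6 100.   71.1  11.6] 203
```

Run:
```python
from h import *
plan((.463,.3507,.16,98.2))
```

```text
t 43.7 grasp [0.5025 0.0913 0.1995] rot [1.7992e+02 4.0000e-02 9.7800e+01] w 0.0242 F [-0.1  0.1 -0.7]
 7 x shift [0.0375, -0.0006, 0.0056] ; 1 x turn -0.40
```

Request:
jog_arm:
  rows:
    - [0.72,0.0375,-0.0006,0.005,0,0,0]
    - [0.72,0.0375,-0.0006,0.005,0,0,0]
    - [0.72,0.0375,-0.0006,0.005,0,0,0]
    - [0.72,0.0375,-0.0006,0.005,0,0,0]
    - [0.72,0.0375,-0.0006,0.005,0,0,0]
    - [0.72,0.0375,-0.0006,0.005,0,0,0]
    - [0.72,0.0375,-0.0006,0.005,0,0,-0.4]
    - [0.72,0,0,0,0,0,0]
    - [0.72,0,0,0,0,0,0]

```text
time_s: 44.45
tool_pos: [0.4577, 0.3592, 0.327]
tool_rot: [-179.9, -0.0, 99.0]
force: [-0.1, -0.9, -0.5]
grip_width: 0.0241
```

Run:
```python
from h import *
plan((.4633,.3507,.084,98.3))
```

```text
t 44.5 grasp [0.4576 0.3591 0.163 ] rot [-179.93   -0.     99.02] w 0.0241 F [-0.1 -0.9 -0.5]
 3 x shift [-0.0031, 0.0015, 0.0263] ; 1 x turn 0.72
```

Request:
jog_arm:
  rows:
    - [0.72,0,0,0.003,0,0,0]
    - [0.72,0,0,0,0,0,0]
    - [0.72,0,0,0,0,0,0]

```text
time_s: 44.7
tool_pos: [0.4604, 0.354, 0.3249]
tool_rot: [180.0, 0.0, 98.5]
force: [-1.2, -0.4, -0.1]
grip_width: 0.0242
```

Run:
```python
from h import *
plan((.4633,.3507,.084,98.3))
```

```text
t 44.7 grasp [0.4604 0.354  0.1609] rot [1.7999e+02 1.0000e-02 9.8500e+01] w 0.0242 F [-1.2 -0.4 -0.1]
 3 x shift [-0.0012, 0.0008, 0.0256] ; 1 x turn 0.20
```

Nearly settled; descend with a small correction and grip.

Request:
jog_arm:
  rows:
    - [0.72,-0.002,0.0015,0.01,0,0,0]
    - [0.72,0,0,0.02,0,0,0]
    - [0.72,0,0,0.025,0,0,0]
    - [0.72,0,0,0.021,0,0,0]
    - [0.72,0,0,0,0,0,0]
    - [1,0,0,0,0,0,0]
    - [1,0,0,0,0,0,0]
    - [1,0,0,0,0,0,0]
    - [1,0,0,0,0,0,0]

```text
time_s: 45.45
tool_pos: [0.4625, 0.3527, 0.25]
tool_rot: [179.9, 0.0, 98.6]
force: [0.3, -3.4, 2.1]
grip_width: 0.0118
```

Request:
jog_arm:
  rows:
    - [1,0,0,-0.02,0,0,0]
    - [1,0,0,-0.025,0,0,0]
    - [1,0,0,-0.025,0,0,0]
    - [1,0,0,-0.025,0,0,0]
    - [1,0,0,-0.025,0,0,0]
    - [1,0,0,0,0,0,0]

```text
time_s: 45.95
tool_pos: [0.4629, 0.3547, 0.3754]
tool_rot: [179.5, -0.4, 98.6]
force: [0.5, 0.3, -1.5]
grip_width: 0.0116
```

Run:
```python
from h import *
plan((.475,.09,.2,98.3),(*fr(-.044,-.004,.2),10.2))
```

```text
t 46.0 grasp [0.4641 0.3561 0.2114] rot [179.5   -0.41  98.65] w 0.0116 F [ 0.5  0.3 -1.5]
 8 x shift [-0.0331, -0.0037, 0.0014] ; 1 x turn 0.35
 3 x shift [-0.0379, -0.0011, -0.0] ; 13 x turn 6.78
```

Request:
jog_arm:
  rows:
    - [1,-0.0331,-0.0037,0.001,0,0,0]
    - [1,-0.0331,-0.0037,0.001,0,0,0]
    - [1,-0.0331,-0.0037,0.001,0,0,0]
    - [1,-0.0331,-0.0037,0.001,0,0,0]
    - [1,-0.0331,-0.0037,0.001,0,0,0]
    - [1,-0.0331,-0.0037,0.001,0,0,0]
    - [1,-0.0331,-0.0037,0.001,0,0,0]
    - [1,-0.0331,-0.0037,0.001,0,0,0]
    - [1,0,0,0,0,0,6.8]
    - [1,0,0,0,0,0,6.8]
    - [1,0,0,0,0,0,6.8]
    - [1,0,0,0,0,0,6.8]

```text
time_s: 46.95
tool_pos: [0.4719, 0.0873, 0.3606]
tool_rot: [-180.0, -0.1, 71.1]
force: [-0.0, 0.5, -2.0]
grip_width: 0.0121
```

Request:
jog_arm:
  rows:
    - [1,0,0,0,0,0,6.8]
    - [1,0,0,0,0,0,6.8]
    - [1,0,0,0,0,0,6.8]
    - [1,0,0,0,0,0,6.8]
    - [1,0,0,0,0,0,6.8]
    - [1,0,0,0,0,0,6.8]
    - [1,0,0,0,0,0,6.8]
    - [1,0,0,0,0,0,6.8]
    - [1,0,0,0,0,0,6.8]
    - [1,0,0,0,0,0,0]

```text
time_s: 47.78
tool_pos: [0.4719, 0.0876, 0.3606]
tool_rot: [-180.0, -0.0, 10.1]
force: [-0.6, -0.4, -1.9]
grip_width: 0.012
```

Run:
```python
from h import *
infr();plan((*fr(-.044,-.002,.18),10.2))
```

```text
in frame [-0.0402  0.1077  0.1966] rot [-1.7996e+02 -2.0000e-02  1.0080e+01] F [-0.6 -0.4 -1.9] w 0.012 t 47.8
t 47.8 grasp [0.472  0.0877 0.1966] rot [-1.7996e+02 -2.0000e-02  1.0080e+01] w 0.012 F [-0.6 -0.4 -1.9]
 3 x shift [-0.0012, 0.0366, 0.0055] ; 1 x turn -0.12
```

Request:
jog_arm:
  rows:
    - [1,-0.0012,0.0366,0,0,0,0]
    - [1,-0.0012,0.0366,0,0,0,0]
    - [1,-0.0012,0.0366,0,0,0,-0.1]
    - [1,0,0,0.02,0,0,0]
    - [1,0,0,0.01,0,0,0]
    - [1,0,0,0,0,0,0]
    - [1,0,0,0,0,0,0]

```text
time_s: 48.37
tool_pos: [0.4877, -0.0201, 0.3302]
tool_rot: [-180.0, 0.1, 10.5]
force: [-0.9, -0.1, -1.8]
grip_width: 0.0118
```

Run:
```python
from h import *
infr();plan((*fr(-.044,-.002,.18),10.2))
```

```text
in frame [-0.044  -0.0011  0.1662] rot [-1.7997e+02  9.0000e-02  1.0530e+01] F [-0.9 -0.1 -1.8] w 0.0118 t 48.4
t 48.4 grasp [ 0.4875 -0.02    0.1662] rot [-1.7997e+02  9.0000e-02  1.0530e+01] w 0.0118 F [-0.9 -0.1 -1.8]
 1 x shift [0.0, 0.0009, -0.0138] ; 1 x turn 0.33
```

Request:
jog_arm:
  rows:
    - [1,0,0.001,0.015,0,0,0.3]
    - [1,0,0,0.015,0,0,0]
    - [1,0,0,0.012,0,0,0]
    - [1,0,0,0.008,0,0,0]
    - [1,0,0,0.008,0,0,0]
    - [1,0,0,0,0,0,0]

```text
time_s: 48.87
tool_pos: [0.4879, -0.0214, 0.2717]
tool_rot: [-180.0, 0.1, 10.1]
force: [-0.8, -0.5, -1.5]
grip_width: 0.0117
```

Run:
```python
from h import *
infr()
```

```text
in frame [-0.0442 -0.0025  0.1077] rot [-1.800e+02  1.000e-01  1.015e+01] F [-0.8 -0.5 -1.5] w 0.0117 t 48.9
```

Request:
jog_arm:
  rows:
    - [1,0,0,0.008,0,0,0]
    - [1,0,0,0.008,0,0,0]
    - [1,0,0,0.0045,0,0,0]
    - [1,0,0,0,0,0,0]
    - [0.72,0,0,0,0,0,0]
    - [0.72,0,0,0,0,0,0]
    - [0.72,0,0,0,0,0,0]
    - [0.72,0,0,-0.025,0,0,0]
    - [0.72,0,0,-0.03,0,0,0]
    - [0.72,0,0,-0.03,0,0,0]
    - [0.72,0,0,-0.03,0,0,0]
    - [0.6,0,0,0,0,0,0]

```text
time_s: 49.87
tool_pos: [0.4905, -0.0227, 0.3735]
tool_rot: [-180.0, -0.7, 10.0]
force: [1.4, -0.8, 1.3]
grip_width: 0.0269
```

Run:
```python
from h import *
infr();plan((*knob(0,.2),-15),(*knob(0,.073),-15))
```

```text
in frame [-0.0396 -0.0041  0.2095] rot [-179.97   -0.67   10.03] F [ 1.4 -0.8  1.3] w 0.0269 t 49.9
t 49.9 grasp [ 0.4923 -0.0222  0.2095] rot [-179.97   -0.67   10.03] w 0.0269 F [ 1.4 -0.8  1.3]
 3 x shift [-0.0109, 0.0315, 0.0032] ; 4 x turn 6.26
 4 x shift [0.0, -0.0, 0.0318] ; 0 x turn 0.00
```

Request:
jog_arm:
  rows:
    - [0.5,-0.0109,0.0315,0,0,0,0]
    - [0.5,-0.0109,0.0315,0,0,0,0]
    - [0.5,-0.0109,0.0315,0,0,0,0]
    - [0.5,0,0,0,0,0,6.3]
    - [0.5,0,0,0,0,0,6.3]
    - [0.5,0,0,0,0,0,6.3]
    - [0.5,0,0,0,0,0,6.3]
    - [0.5,0,0,0,0,0,0]
    - [0.5,0,0,0,0,0,0]

```text
time_s: 50.62
tool_pos: [0.4726, -0.121, 0.3672]
tool_rot: [-180.0, -0.0, -15.0]
force: [-0.3, 0.3, -0.6]
grip_width: 0.0434
```

Run:
```python
from h import *
infr();plan((*knob(0,.073),-15))
o=cards('top11.png')
a=np.radians(FY)
for c in o:
    d=np.array(c[:2])-FO; print('frame coords',np.round([d[0]*np.cos(a)+d[1]*np.sin(a),-d[0]*np.sin(a)+d[1]*np.cos(a)],4),'ang',round(c[3]-90-FY,2))
C=np.load('c0.npy'); 
for x,y in ((.554,-.125),(.56,-.16),(.575,-.155),(.59,-.15),(.6,-.145),(.6,-.16),(.61,-.13),(.62,-.15),(.585,-.17),(.56,-.19)):
    m=np.hypot(C[...,0]-x,C[...,1]-y)<.01; print((x,y),np.percentile(C[m][:,2],[5,50,98]).round(3))
i=cv2.imread('pics/top11.png')[140:270,170:430]; cv2.imwrite('pics/b11.png',cv2.resize(i,None,fx=3,fy=3,interpolation=3))
```

```text
in frame [-0.0764 -0.0978  0.2032] rot [-1.7998e+02 -3.0000e-02 -1.4990e+01] F [-0.3  0.3 -0.6] w 0.0434 t 50.6
t 50.6 grasp [ 0.4727 -0.121   0.2032] rot [-1.7998e+02 -3.0000e-02 -1.4990e+01] w 0.0434 F [-0.3  0.3 -0.6]
 4 x shift [0.0009, -0.0002, 0.0326] ; 0 x turn 0.01
card [617.2 274.5  93.  102.7 137.6   3.9] 142
card [617.    4.2  94.4 100.1  79.2  12.3] 235
card [575.2  -9.4  94.4 100.3  80.1  12.2] 236
card [531.  -10.9  94.8  99.9  79.9  11.8] 228
card [478.  257.5  92.7   7.9  78.8  12.6] 240
card [488.2 -19.9  94.7  99.9  80.1  12.1] 228
card [444.1 -24.9  94.7 100.1  79.7  11.6] 228
frame coords [0.1359 0.2659] ang 2.48
frame coords [ 0.0878 -0.0002] ang -0.08
frame coords [ 0.0442 -0.0061] ang 0.12
frame coords [0.0004 0.0002] ang -0.32
frame coords [-0.0042  0.2737] ang -92.26
frame coords [-0.0433 -0.0011] ang -0.27
frame coords [-0.0875  0.0018] ang -0.12
(0.554, -0.125) [-0.002  0.089  0.101]
(0.56, -0.16) [-0.003  0.001  0.103]
(0.575, -0.155) [-0.003 -0.     0.004]
(0.59, -0.15) [0.    0.043 0.05 ]
(0.6, -0.145) [0.042 0.047 0.051]
(0.6, -0.16) [0.042 0.046 0.049]
(0.61, -0.13) [0.039 0.045 0.05 ]
(0.62, -0.15) [0.04  0.046 0.051]
(0.585, -0.17) [-0.002  0.032  0.069]
(0.56, -0.19) [-0.003  0.021  0.094]
```

View pics/b11.png

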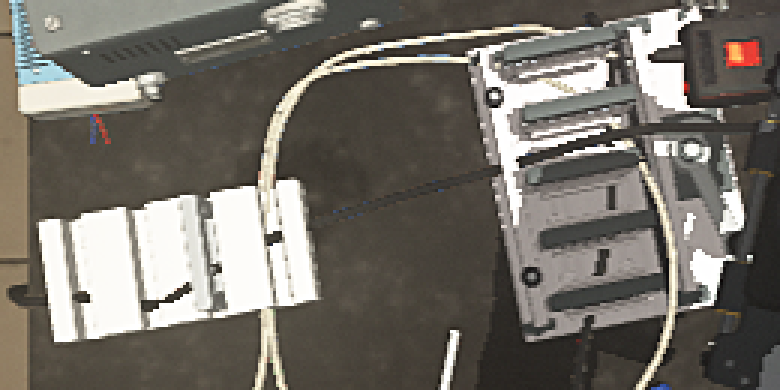

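Request:
jog_arm:
  rows:
    - [0.5,0.001,0,0.033,0,0,0]
    - [0.5,0.001,0,0.033,0,0,0]
    - [0.5,0.001,0,0.033,0,0,0]
    - [0.5,0.001,0,0.026,0,0,0]
    - [0.5,0,0,0,0,0,0]
    - [1,0,0,0,0,0,0]
    - [1,0,0,0,0,0,0]
    - [1,0,0,0,0,0,0]
    - [1,0,0,0,0,0,0]
    - [1,0,0,0,0,0,0]
    - [1,0,0,0,0,0,0]
  grip_force: 20

```text
time_s: 51.58
tool_pos: [0.4771, -0.1221, 0.2435]
tool_rot: [-179.9, -0.1, -15.1]
force: [-0.4, 0.2, 4.4]
grip_width: 0.0172
```

```bash
cat >> h.py <<'E'
def theta():
    o,p,_=now(); pin=np.array(fr(0,-.08,0)[:2]); d=p[:2]-pin
    th=(np.arctan2(d[1],d[0])-np.radians(FY)-np.pi-.25)%(2*np.pi); th=th-2*np.pi if th>5 else th
    t=np.array([-d[1],d[0]])/np.hypot(*d)
    print('theta',round(th,3),'radius',round(np.hypot(*d),4),'Ftan',round(float(o['force'][:2]@t),1),'Frad',round(float(o['force'][:2]@d/np.hypot(*d)),1),'z',round(p[2],4),'yaw',round(o['tool_rot'][2],2),'w',round(o['grip_width'],4),'t',round(o['time_s'],1)); return th,p
def arc(ths):
    th,p=theta(); o=status.get_obs(); yaw=o['tool_rot'][2]; G=R.from_euler('xyz',[180,0,yaw],degrees=True)
    q=np.array(knob(ths[0],p[2]))
    for a in ths[1:]:
        n=np.array(knob(a,p[2])); print(round(a,2),np.round(G.inv().apply(n-q),4)[:2].tolist()); q=n
E
python3 - <<'E'
from h import *
arc(np.arange(0,2.01,.1))
E
```

```text
theta 0.017 radius 0.0745 Ftan -0.4 Frad 0.3 z 0.0795 yaw -15.14 w 0.0172 t 51.6
0.1 [0.0051, 0.0055]
0.2 [0.0056, 0.005]
0.3 [0.0061, 0.0044]
0.4 [0.0065, 0.0038]
0.5 [0.0068, 0.0031]
0.6 [0.0071, 0.0024]
0.7 [0.0073, 0.0017]
0.8 [0.0074, 0.001]
0.9 [0.0075, 0.0002]
1.0 [0.0075, -0.0005]
1.1 [0.0074, -0.0013]
1.2 [0.0072, -0.002]
1.3 [0.007, -0.0027]
1.4 [0.0067, -0.0034]
1.5 [0.0063, -0.0041]
1.6 [0.0059, -0.0047]
1.7 [0.0054, -0.0052]
1.8 [0.0048, -0.0057]
1.9 [0.0042, -0.0062]
2.0 [0.0036, -0.0066]
```

Request:
jog_arm:
  rows:
    - [1,0.0051,0.0055,0,0,0,0]
    - [1,0.0056,0.005,0,0,0,0]
    - [1,0.0061,0.0044,0,0,0,0]
    - [1,0.0065,0.0038,0,0,0,0]
    - [1,0.0068,0.0031,0,0,0,0]
    - [1,0.0071,0.0024,0,0,0,0]
    - [1,0.0073,0.0017,0,0,0,0]
    - [1,0.0074,0.001,0,0,0,0]
    - [1,0.0075,0.0002,0,0,0,0]
    - [1,0.0075,-0.0005,0,0,0,0]
    - [1,0,0,0,0,0,0]
    - [1,0,0,0,0,0,0]

```text
time_s: 52.58
tool_pos: [0.5352, -0.1653, 0.2435]
tool_rot: [-180.0, -0.2, -15.1]
force: [1.2, 1.3, 4.4]
grip_width: 0.0173
```

Run:
```python
from h import *
theta()
```

```text
theta 1.023 radius 0.0759 Ftan 1.0 Frad -1.4 z 0.0795 yaw -15.13 w 0.0173 t 52.6
```

Request:
jog_arm:
  rows:
    - [1,0.0074,-0.0013,0,0,0,0]
    - [1,0.0072,-0.002,0,0,0,0]
    - [1,0.007,-0.0027,0,0,0,0]
    - [1,0.0067,-0.0034,0,0,0,0]
    - [1,0,0,0,0,0,0]
    - [1,0,0,0,0,0,0]

```text
time_s: 53.08
tool_pos: [0.5649, -0.1634, 0.2435]
tool_rot: [-180.0, -0.1, -15.1]
force: [0.6, 2.6, 4.9]
grip_width: 0.0176
```

Run:
```python
from h import *
theta()
```

```text
theta 1.415 radius 0.0763 Ftan 1.2 Frad -2.4 z 0.0795 yaw -15.12 w 0.0176 t 53.1
```

```bash
cat >> h.py <<'E'
def fcards(name=None):
    a=np.radians(FY)
    for c in cards(name):
        d=np.array(c[:2])-FO; x=d[0]*np.cos(a)+d[1]*np.sin(a); y=-d[0]*np.sin(a)+d[1]*np.cos(a)
        if abs(x)<.1 and abs(y)<.02: print('   frame',round(x*1000,1),round(y*1000,1))
E
python3 - <<'E'
from h import *
fcards('top12.png');fcards()
E
```

```text
card [617.1 274.4  92.8 102.8 137.8   3.9] 142
card [616.7   5.8  94.7  99.8  78.8  12.2] 236
card [574.1  -2.3  94.4 100.9  79.5  12.9] 237
card [531.  -10.1  94.7 100.1  79.8  12.1] 230
card [478.3 257.4  92.8   7.7  79.3  12.6] 241
card [487.7 -17.8  94.7 100.2  79.6  12.1] 232
card [444.1 -24.8  94.8 100.   79.8  11.6] 228
   frame 87.7 1.5
   frame 44.4 1.1
   frame 0.5 1.0
   frame -43.4 1.1
   frame -87.5 1.9
card [617.8 274.5  93.1 102.2 138.4   3.9] 140
card [616.6   5.7  94.4 100.2  79.1  12.1] 232
card [573.8  -2.4  94.4 100.8  79.8  12.6] 234
card [530.8 -10.   94.6 100.6  79.6  12. ] 229
card [478.  257.3  92.7   8.2  78.7  12.2] 245
card [487.6 -17.9  94.5 100.3  79.7  12. ] 233
card [444.2 -25.2  94.9 100.   80.3  11.6] 228
   frame 87.7 1.4
   frame 44.1 1.0
   frame 0.4 1.1
   frame -43.5 1.0
   frame -87.5 1.5
```

Request:
jog_arm:
  rows:
    - [1,0.0063,-0.0041,0,0,0,0]
    - [1,0.0059,-0.0047,0,0,0,0]
    - [1,0,0,0,0,0,0]
    - [1,0,0,0,0,0,0]
    - [1,0,0,0,0,0,0]

```text
time_s: 53.6
tool_pos: [0.5786, -0.1583, 0.2435]
tool_rot: [-180.0, -0.1, -15.1]
force: [-0.0, 1.0, 6.5]
grip_width: 0.0172
```

Run:
```python
from h import *
theta();fcards('top13.png');fcards()
```

```text
theta 1.607 radius 0.0764 Ftan 0.4 Frad -0.9 z 0.0795 yaw -15.14 w 0.0172 t 53.6
card [617.1 274.6  93.1 102.8 138.1   3.9] 150
card [616.7   6.7  94.5 100.4  79.6  12. ] 237
card [573.7  -1.3  94.5 100.1  79.6  12.4] 231
card [530.7  -8.6  94.7 100.6  79.1  12. ] 228
card [478.  257.4  92.6   7.9  78.9  13. ] 246
card [487.4 -16.7  94.7  99.8  79.4  12.2] 231
card [444.1 -24.6  94.5 100.   79.2  11.6] 229
   frame 87.9 2.4
   frame 44.2 2.1
   frame 0.6 2.6
   frame -43.5 2.3
   frame -87.5 2.2
card [616.9 274.7  93.3 102.5 138.2   4.3] 150
card [616.7   6.5  94.3 100.8  79.9  13.2] 239
card [573.9  -1.5  94.4  99.9  80.2  12.4] 238
card [530.4  -8.6  94.8 100.2  79.3  12.3] 230
card [478.5 257.3  92.8   7.8  78.8  13. ] 238
card [487.3 -16.7  94.8 100.5  79.6  12. ] 230
card [444.  -24.4  94.9 100.   79.9  11.6] 228
   frame 87.8 2.1
   frame 44.4 1.9
   frame 0.2 2.6
   frame -43.6 2.3
   frame -87.5 2.3
```

Request:
jog_arm:
  rows:
    - [1,0.0054,-0.0052,0,0,0,0]
    - [1,0,0,0,0,0,0]
    - [1,0,0,0,0,0,0]
    - [1,0,0,0,0,0,0]

```text
time_s: 54.03
tool_pos: [0.5849, -0.1549, 0.2435]
tool_rot: [-180.0, -0.1, -15.1]
force: [-0.8, -0.0, 7.2]
grip_width: 0.0176
```

```bash
cat >> h.py <<'E'
def meany(k=4):
    """mean frame y of each card top over k pictures"""
    a=np.radians(FY); acc={}
    for _ in range(k):
        im,d=snap('top');C=cloud('top',d); D=C[...,:2]-FO; x=D[...,0]*np.cos(a)+D[...,1]*np.sin(a); y=-D[...,0]*np.sin(a)+D[...,1]*np.cos(a)
        for s in(-88,-44,0,44,88):
            m=(abs(x*1000-s)<5)&(abs(y)<.06)&(C[...,2]>.088)&(C[...,2]<.1); q=y[m]*1000; acc.setdefault(s,[]).append((np.percentile(q,2)+np.percentile(q,98))/2 if m.sum()>50 else np.nan)
    r=[round(float(np.nanmean(v)),2) for v in acc.values()]; print('card y',r,'mean',round(float(np.nanmean(r)),2))
E
python3 - <<'E'
from h import *
theta();meany()
E
```

```text
theta 1.699 radius 0.0765 Ftan -0.7 Frad -0.4 z 0.0795 yaw -15.15 w 0.0176 t 54.0
card y [3.14, 3.01, 3.12, 2.61, 3.0] mean 2.98
```

Request:
jog_arm:
  rows:
    - [1,0.0048,-0.0057,0,0,0,0]
    - [1,0,0,0,0,0,0]
    - [1,0,0,0,0,0,0]
    - [1,0,0,0,0,0,0]

```text
time_s: 54.57
tool_pos: [0.591, -0.1508, 0.2435]
tool_rot: [-180.0, -0.1, -15.2]
force: [-1.8, 0.5, 6.7]
grip_width: 0.0173
```

Run:
```python
from h import *
theta();meany()
```

```text
theta 1.794 radius 0.0765 Ftan -1.1 Frad -1.5 z 0.0795 yaw -15.15 w 0.0173 t 54.6
card y [3.57, 3.36, 3.36, 3.38, 3.69] mean 3.47
```

Request:
jog_arm:
  rows:
    - [1,0.0034,-0.005,0,0,0,0]
    - [1,0,0,0,0,0,0]
    - [1,0,0,0,0,0,0]
    - [1,0,0,0,0,0,0]

```text
time_s: 55.1
tool_pos: [0.5953, -0.1471, 0.2435]
tool_rot: [180.0, -0.0, -15.2]
force: [-1.6, -0.6, 7.1]
grip_width: 0.0174
```

Run:
```python
from h import *
theta();meany(6)
```

```text
theta 1.868 radius 0.0765 Ftan -1.6 Frad -0.6 z 0.0795 yaw -15.17 w 0.0174 t 55.1
card y [3.63, 3.37, 3.3, 3.33, 3.65] mean 3.46
```

Request:
jog_arm:
  rows:
    - [1,0.0023,-0.0037,0,0,0,0]
    - [1,0,0,0,0,0,0]
    - [1,0,0,0,0,0,0]
    - [1,0,0,0,0,0,0]

```text
time_s: 55.73
tool_pos: [0.5983, -0.1445, 0.2434]
tool_rot: [180.0, -0.0, -15.2]
force: [-3.4, -1.0, 7.1]
grip_width: 0.0174
```

Run:
```python
from h import *
theta();meany(4)
```

```text
theta 1.917 radius 0.0765 Ftan -3.1 Frad -1.7 z 0.0794 yaw -15.19 w 0.0174 t 55.7
card y [3.6, 3.39, 3.29, 3.46, 3.63] mean 3.47
```

Request:
jog_arm:
  rows:
    - [0.6,0,0,0,0,0,0]
    - [0.6,0,0,0,0,0,0]
    - [0.6,0,0,0,0,0,0]
    - [0.6,0,0,0,0,0,0]
    - [0.6,0,0,-0.02,0,0,0]
    - [0.6,0,0,-0.03,0,0,0]
    - [0.6,0,0,-0.03,0,0,0]
    - [0.6,0,0,-0.03,0,0,0]
    - [0.6,0,0.02,-0.03,0,0,0]
    - [0.6,0,0.02,-0.02,0,0,0]
    - [0.6,0,0,0,0,0,0]
    - [0.6,0,0,0,0,0,0]

```text
time_s: 56.93
tool_pos: [0.5875, -0.1838, 0.4036]
tool_rot: [-180.0, -0.2, -15.3]
force: [-0.3, 0.1, -0.7]
grip_width: 0.0349
```

Run:
```python
from h import *
infr();meany(4);fcards('top14.png')
im,d=snap('top');C=cloud('top',d)
m=(C[...,2]>.08)&(C[...,2]<.092)&(np.hypot(C[...,0]-.598,C[...,1]+.1445)<.02); q=C[m][:,:2]
if len(q): c=(q.min(0)+q.max(0))/2; print('knob top',c.round(4),len(q)); pin=np.array(fr(0,-.08,0)[:2]); e=c-pin; print('theta cam',(np.arctan2(e[1],e[0])-np.radians(FY)-np.pi-.25)%(2*np.pi),np.hypot(*e))
snap('side','s14.png')
i=cv2.imread('pics/top14.png')[140:270,280:450];j=cv2.imread('pics/s14.png')[180:310,250:400]
cv2.imwrite('pics/b14.png',cv2.resize(np.hstack([i,j]),None,fx=2.45,fy=3.5,interpolation=3))
for n in('top','side'):
  snap(n)
  for t in('tin','calliper','lever_knob'): print(n,t,[(np.round(at_z(n,x['position'],.068 if t=='lever_knob' else 0)[:2],4).tolist(),round(x['conf'],2)) for x in landmark_of(n,t)][:1])
```

```text
in frame [ 0.0259 -0.1801  0.2396] rot [-1.7998e+02 -1.6000e-01 -1.5320e+01] F [-0.3  0.1 -0.7] w 0.0349 t 56.9
card y [3.65, 3.45, 3.54, 3.38, 3.72] mean 3.55
card [617.1 274.5  92.9 102.7 138.3   3.8] 150
card [616.2   7.8  94.3  99.7  79.4  12.9] 239
card [5.736e+02 1.000e-01 9.460e+01 1.002e+02 7.950e+01 1.230e+01] 234
card [ 553.9 -125.3   94.7   84.8   31.1    6.9] 60
card [530.4  -8.   94.7 100.1  79.8  12. ] 232
card [478.  257.4  92.6   8.2  78.8  12.7] 242
card [487.3 -15.6  94.8 100.3  79.7  12.1] 232
card [443.9 -23.5  94.8 100.   79.7  11.6] 228
   frame 87.6 3.5
   frame 44.4 3.5
   frame 0.3 3.2
   frame -43.4 3.3
   frame -87.5 3.2
knob top [ 0.5977 -0.1441] 55
theta cam 1.916346576148035 0.07577517358422854
top tin [([0.5278, -0.2003], 0.58)]
top calliper [([0.4176, -0.1853], 0.61)]
top lever_knob [([0.5967, -0.1433], 0.95)]
side tin [([0.5339, -0.2058], 0.84)]
side calliper [([0.4201, -0.1839], 0.57)]
side lever_knob [([0.601, -0.1379], 0.67)]
```

View pics/b14.png

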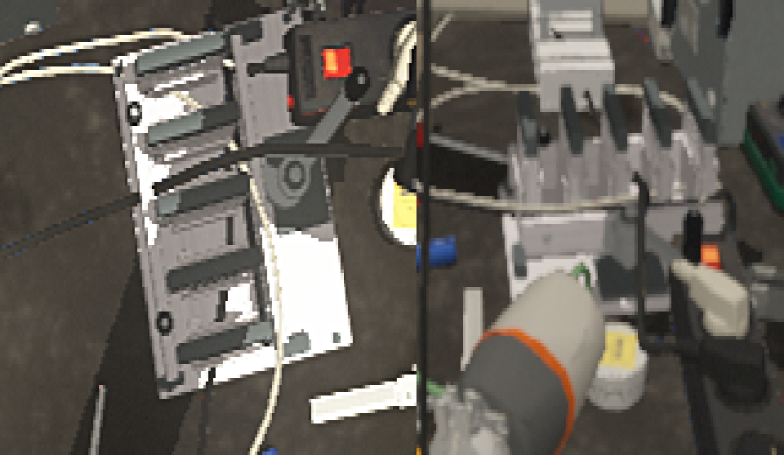

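All five cards are down and against the rail, and the dummy stands in the block. The lever sits at about 1.916 rad by camera, the tin and calliper have not moved, and the arm is clear.

```bash
python3 -c "
from h import *
print(env.sign_off())"
```

```text
the job is handed in; nothing more can be done
None
```

I finished the job and handed it in at about 57 s; the sign-off reported no verdict.

**What I did:** I swung the cam lever open to its stop. Three finned cards went into free slots, the dummy went into an emptied place in the storage block, and the last card went into the dummy's slot. I then closed the lever in small steps to about 1.92 rad and let go.

**Last checks:**
- **Cards:** all five tops are at about 94.5 mm, so they are fully down. They stopped moving along at about 1.8 rad, so they are against the end rail.
- **Lever:** the camera and the arm readings agree, at 1.916 and 1.917 rad.
- **Pressure strip:** I put its compression at 1.5 to 1.9 mm. That comes from the lever angle and the card positions, as I had no direct reading.
- **Dummy:** its top is at 92.7 mm, so it is upright on the floor of its place.
- **Tin and calliper:** they are where they were, within measuring error, and the arm touches nothing.

**What went wrong or disagreed:**
- **Block knocked aside:** it moved about 1 to 2 cm during the run, so I located it again.
- **First try with the dummy:** it caught on a wall of the block at about 35 N. I backed off, moved it over 3 mm, and it went in freely.
- **Rail setting by touch:** feeling for the gap gave 10 to 10.5 mm, slightly more than the possible 10 mm. I relied on seeing where the cards stopped instead.

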